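# Weigh a dry stoppered flask on the bench balance and log it

### The job

Weigh the dry amber flask together with its green stopper on the white bench balance with the five coloured keys. With the pan empty, wake the balance with the red key, then switch it to grams with the yellow key, then zero it with the blue key; the flask, with its stopper set fully home in the neck, must then stand gently upright in the middle of the pan, and once you have let go of it, press the green key to log the reading, and leave the closed flask on the pan. Press each key right down and let it come up, one key at a time; never press the white calibration key, press nothing but the green key while the pan is loaded and the green key only then, and do not knock over or push about the reagent bottle, the beaker or the dropper bottle.

Things in the scene. Friction and masses are not known exactly. Their poses are not given: they have to be found in the camera images.
- scale: White bench balance with five coloured keys, 220 mm deep (x), 150 mm wide (y), fixed. Origin: centre of its underside, on the bench; its key side faces its own -x. Front deck 38 mm high; behind own x = -0.038 the deck is 52 mm high, with a display leaning on the step, to 58 mm. Round the pan a clear draught ring: outer radius 70 mm, wall 2.5 mm, top 85 mm above the bench.
- pan_top (a point): Centre of the top face of the round steel pan, radius 56 mm, 63 mm above the bench; it rests on a spring and gives 1 mm under the flask, 4 mm at most (about 7 N). The top of the draught ring is 22 mm higher. Axes as the balance's.
- key_red_top (a point): Centre of the top of the red key (wake), second from the left of five in a row (left = balance +y: yellow, red, white, green, blue). All keys are 20 mm (balance x) by 17 mm (balance y), tops 45.5 mm above the bench and 7.5 mm above the deck, 27 mm apart centre to centre along the balance's y; they go straight down.
- key_yellow_top (a point): Centre of the top of the yellow key (unit: grams, leftmost); size and height as the red key.
- key_blue_top (a point): Centre of the top of the blue key (zero, rightmost); size and height as the red key.
- key_white_top (a point): Centre of the top of the white key (calibration, not to be pressed, in the middle); size and height as the red key.
- key_green_top (a point): Centre of the top of the green key (log the reading, second from the right); size and height as the red key.
- key_red (a joint): Travel of the red key in m: 0 up, 0.004 right down; counted as pressed beyond 0.003; a spring brings it back up; pushes back with 1.5 N at the top and 3.5 N right down.
- key_yellow (a joint): Travel of the yellow key in m: 0 up, 0.004 right down; counted as pressed beyond 0.003; a spring brings it back up; pushes back with 1.5 N at the top and 3.5 N right down.
- key_blue (a joint): Travel of the blue key in m: 0 up, 0.004 right down; counted as pressed beyond 0.003; a spring brings it back up; pushes back with 1.5 N at the top and 3.5 N right down.
- key_white (a joint): Travel of the white key in m: 0 up, 0.004 right down; counted as pressed beyond 0.003; a spring brings it back up; pushes back with 1.5 N at the top and 3.5 N right down.
- key_green (a joint): Travel of the green key in m: 0 up, 0.004 right down; counted as pressed beyond 0.003; a spring brings it back up; pushes back with 1.5 N at the top and 3.5 N right down.
- flask: Amber glass conical flask, loose, upright, empty, about 0.13 kg. Origin: centre of its underside, z up through the neck. Base 66 mm across, tapering from 8 mm height to a straight neck, 36 mm across outside, from 68 mm to the rim at 98 mm height. The neck's bore is 30 mm wide, open into the hollow flask. Lift it by the neck (also with the stopper in).
- flask_mouth (a point): Centre of the flask's rim plane, 98 mm above its underside.
- stopper: Green tapered stopper, loose, standing on its narrow foot, 0.022 kg, 48 mm high. Origin: centre of its foot, z up. Plug 26 mm long, 21 mm across at the foot growing to 27 mm; above it a collar 34 mm across, 4 mm thick, that rests on the flask's rim when home (foot then 72 mm above the flask's underside); above it a ribbed round knob, 25 mm across, 18 mm high, to hold it by.
- stopper_seat (a point): Centre of the underside of the stopper's collar, 26 mm above its foot.
- reagent: Amber reagent bottle with white cap, loose bystander, 48 mm wide, 97 mm high. Origin: centre of its underside. Flask, stopper and this bottle change places among three spots: left of the microscope before the balance's right front, behind the microscope's left side, and on the right before the laptop.
- beaker: Clear beaker, loose bystander, 75 mm wide, 88 mm high. Origin: centre of its underside.
- dropper: Small white dropper bottle, loose bystander, 26 mm wide, 60 mm high. Origin: centre of its underside.
- microscope: Microscope, fixed, standing between the spots. Origin: centre of its foot on the bench; own x points from the eyepieces to its back. In its own frame it fills x -0.16 to +0.16 m, y -0.105 to +0.105; it is 0.39 high at the eyepieces (x below -0.02), 0.28 at the back; its mains plug and lead lie behind it, to x = +0.2. Pass over or round it.
There are look-alikes about, which are no part of the job. Several things have the shape of the stopper; the one meant has the colours described above. Several things look just like the flask: the one meant starts nearest to the robot's base.

How it is judged:
By the outcome, as a careful person would: the job done as asked, in the order asked, and still so for the second after the job is handed in, with the robot touching nothing.
It also fails if it takes over 72 s, if anything falls off the work surface, if the arm or the gripper's body presses on something with over 40 N, if the wrist force passes 120 N, or if a joint passes its speed limit or range.

### The arm

A 7-joint arm with a two-finger parallel gripper is mounted at the origin on a cart in front of the work surface, level with it; the furniture and walls round the work are solid. World frame = base frame: x ahead of the robot, y to its left, z up, the work surface at z = 0. Lengths are in m, angles in rad, forces in N, time in s.
With the tool pointing down it reaches from about 0.425 to 0.925 m from the base axis. Payload 6.8 kg.
Tool frame: the origin (TCP) lies between the finger pads; the fingertips stand 11 mm ahead of it and the grasp point (between the pads) lies 8 mm behind it; z points along the fingers, y is the line along which they close (so a half turn about z gives the same grasp; the last joint's range is limited). The gripper opens to 85 mm and grips with 20 to 120 N. Pads are 22 mm wide; open, the fingers measure 114 mm over their backs; the gripper's body (76 mm by 85 mm) begins 54 mm behind the grasp point. The pads swing forward as they close: fully open they stand 13 mm farther back than shut.
Start: joints at [0.994, 0.477, 0.022, 1.555, -0.011, 1.109, -0.083], TCP at [0.305, -0.602, 0.242] pointing down, gripper open.
Joint ranges: [-2.96, 2.96], [-0.34, 2.1], [-1.41, 1.46], [0.24, 2.44], [-1.37, 4.51], [0.17, 1.92], [-2.96, 2.96]. Speed limits (rad/s): [2.39, 2.39, 3.14, 3.14, 3.14, 3.14, 3.14].

### API

Orientations are given as a rotation vector (axis times angle).
In Python, from bench import r gives the robot as it stands.
- The arm moves only by the tool send_rows, never from a script. Its argument "deltas" is a list of rows, each an object of numbers: "dx", "dy", "dz": the shift along the world's x, y, z in mm; "rx", "ry", "rz": the turn, a rotation vector about the world's x, y, z in degrees. A call has 1 to 5 rows; each row is the pose to reach, as a shift and turn from the pose commanded when the call began; what a row does not reach only later rows make up. A row lasts 1/12 s, in which the tool goes at most 41.7 mm and 7.16 degrees, less where a joint would pass 70% of its speed; a pose out of reach is approached as far as the arm can. A call with a gripper value outside its range is refused whole. "jaw" is the finger opening in mm, from 0 to 85.4, set as the call begins (left out, the last holds). The fingers move at their own pace and stop on an object; "newtons" is the grip in N (left out, the last holds). Time passes only in rows, so rows that repeat a pose let the fingers close. It gives the time, the measured TCP pose, the force, the opening and the grip force at its end, in the units of the state.
- r.get_obs(): the state, without advancing time (a new reading comes with each control period).
- r.grab_frame(name): name is "scene" or "side" or "wrist"; returns a dict with "frame" (420x560x3 uint8, blue, green, red), "z_map" (420x560 float32, m along the optical axis (not along the pixel's ray), 0 where there is no reading), "vertical_fov" (degrees; the focal length in pixels is half the picture's height over the tangent of half this angle, whatever the lens; pixels are square), "cx", "cy" (the principal point, pixels), "xyz" and "orientation" of the camera in the world. Camera axes: x right, y down, z forward; pixel columns grow to the right and rows downward; lengths in m; the calibration is good to about 2 mm. A picture is of the moment at which its call begins.
- r.hand_in(): hands the job in; it is judged then, once.
The state is a dict: "clock": time; "joints": joint angles; "qvel": joint speeds; "tau": joint torques, N m; "tcp_pos": TCP position; "orientation": TCP orientation; "contact_force": force on the tool from outside, world axes, zero at the start; "moment": the same for the moment, N m; "grip_width": finger opening in m; "gripper_force": force on a finger pad.
Only numpy, scipy, OpenCV 4.12 (cv2) and the standard library are available. Lean on these libraries where they do the work, as an engineer would, in place of code of your own. Each camera call takes 0.05 s, during which the arm holds its last target. There are 200 camera calls.

## Working session

There is one attempt and no reset: what is moved stays moved. The work goes in short steps, Python scripts to look and compute and a tool call to move; the robot and the scene stay as the last step left them, time stands still between calls to the robot, and variables do not carry over. Pictures are saved under pics/ and viewed, at most 10 in all, crops included, and the job is handed in when it is done.

Besides the shell and the picture viewer there is one more tool, called after "Call:" as name([rows], argument=value, ...), one row to a line, values as JSON. send_rows: Moves the arm, as the interface text tells. Its arguments: {"type":"object","properties":{"deltas":{"type":"array","items":{"type":"object","properties":{"dx":{"type":"number"},"dy":{"type":"number"},"dz":{"type":"number"},"rx":{"type":"number"},"ry":{"type":"number"},"rz":{"type":"number"}}}},"jaw":{"type":"number"},"newtons":{"type":"number"}},"required":["deltas"]}

```bash
mkdir -p pics
cat > h.py <<'E'
import numpy as np, cv2, pickle
from scipy.spatial.transform import Rotation as R
def grab(r,n):
    f=r.grab_frame(n); pickle.dump(f,open(f'pics/{n}.pkl','wb')); return f
def load(n): return pickle.load(open(f'pics/{n}.pkl','rb'))
def rot(f):
    o=np.array(f['orientation'],float)
    return o if o.shape==(3,3) else R.from_rotvec(o).as_matrix()
def foc(f): return f['frame'].shape[0]/2/np.tan(np.radians(f['vertical_fov'])/2)
def ray(f,u,v):
    return rot(f)@np.array([(u-f['cx'])/foc(f),(v-f['cy'])/foc(f),1.0])
def plane(f,u,v,z):
    d=ray(f,u,v);c=np.array(f['xyz']); return c+d*(z-c[2])/d[2]
def pts(f):
    H,W=f['z_map'].shape;u,v=np.meshgrid(np.arange(W),np.arange(H))
    z=f['z_map'];P=np.stack([(u-f['cx'])/foc(f)*z,(v-f['cy'])/foc(f)*z,z],-1)
    return P@rot(f).T+np.array(f['xyz'])
def proj(f,p):
    q=rot(f).T@(np.array(p)-np.array(f['xyz']));return q[:2]/q[2]*foc(f)+[f['cx'],f['cy']]
E
python3 - <<'E'
from bench import r
from h import *
print(r.get_obs())
fs=[grab(r,n) for n in('scene','side','wrist')]
for f in fs: print({k:f[k] for k in f if k not in('frame','z_map')})
cv2.imwrite('pics/a.png',cv2.resize(fs[0]['frame'],(800,600)))
cv2.imwrite('pics/b.png',cv2.resize(fs[1]['frame'],(800,600)))
E
```

```text
{'clock': 0.0, 'joints': array([ 0.99387684,  0.47783621,  0.02233173,  1.556464  , -0.01151709,
        1.10929461, -0.08310735]), 'qvel': array([-8.12609639e-04, -6.06517177e-04, -7.82760333e-04,  1.20176200e-03,
        1.41018761e-04,  7.47558401e-05, -2.44872123e-03]), 'tau': array([ 1.45983438e-03, -5.96441031e+01,  1.60862993e+00, -2.81194228e+01,
        1.25808595e-02,  9.37874982e-03,  1.21972380e-05]), 'tcp_pos': array([ 0.30472155, -0.60165361,  0.24129603]), 'orientation': array([-3.05392817e+00, -7.29299098e-01,  8.68157803e-04]), 'contact_force': array([-0.29424506,  0.60283712,  0.02792523]), 'moment': array([-0.00124443, -0.01438259,  0.00753801]), 'gripper_force': 0.0, 'grip_width': 0.08504419211169198}
{'vertical_fov': 46.462331439894086, 'cx': 275.7504539670706, 'cy': 211.64536209098608, 'xyz': array([0.07861086, 0.68682921, 1.11069733]), 'orientation': array([-0.94084164,  2.64979205, -0.88285733])}
{'vertical_fov': 50.54168424818963, 'cx': 284.3029795936012, 'cy': 215.4688131207016, 'xyz': array([0.47988019, 1.21515077, 0.54069631]), 'orientation': array([-0.03921062,  2.57400766, -1.75563134])}
{'vertical_fov': 63.458129075698935, 'cx': 279.0321952315856, 'cy': 206.5494414509208, 'xyz': array([ 0.36498868, -0.57195653,  0.37280982]), 'orientation': array([ 2.47450776, -1.5205161 , -0.21056501])}
```

View pics/a.png

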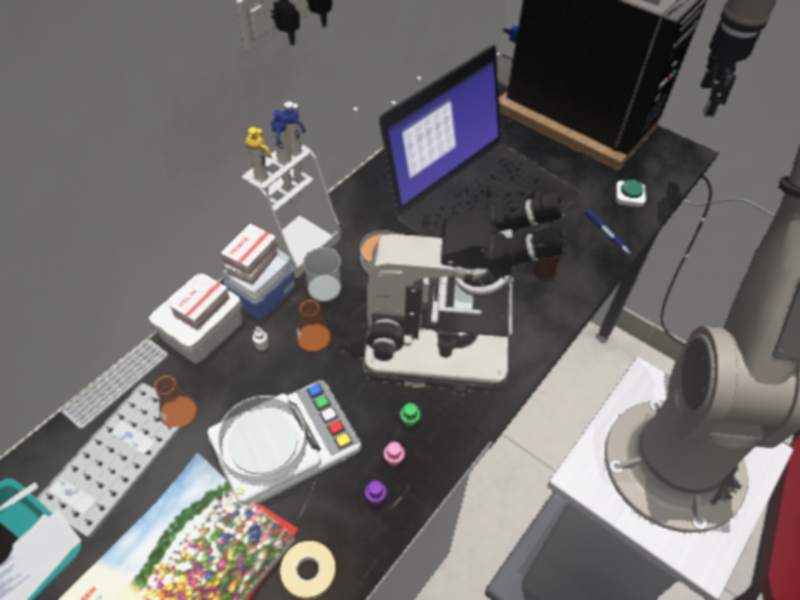

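View pics/b.png

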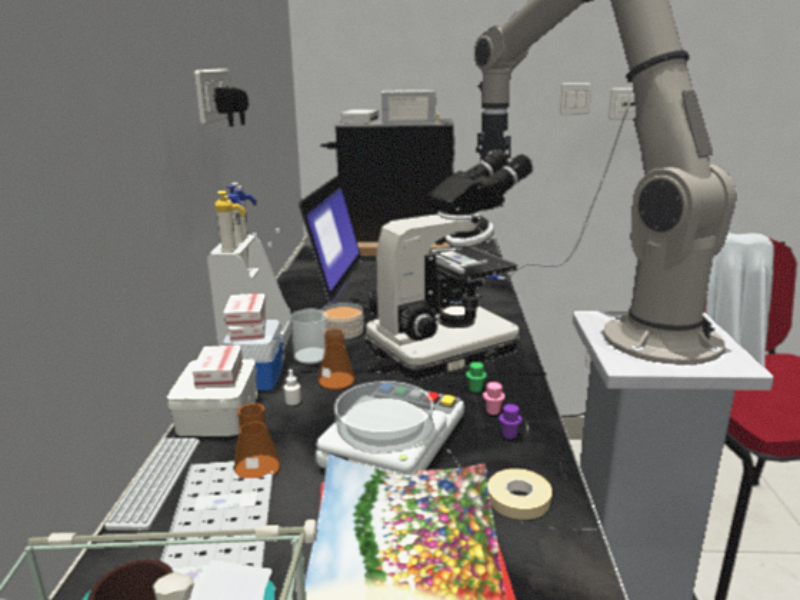

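The scene picture (800-scale) shows the balance at about (285,440), with its keys from blue (315,390) to yellow (343,440). There are two amber flasks, A at (313,330) and B at (178,402). The stoppers are green (410,412), pink (394,453) and purple (376,491), and there is also a green cap on a white block at (630,190). A brown item, probably the reagent bottle, is partly hidden at (545,262).

Run:
```python
from h import *
s=load('scene');d=load('side')
P=pts(s)
def g(u,v,f=s): 
    p=pts(f)[int(v*.7),int(u*.7)];return p.round(3)
for n,u,v in [('flaskA',313,338),('flaskB',180,410),('gst',410,407),('pink',394,447),('pur',376,488),('gcap',630,187),('brown',545,262),('blue',315,390),('green',322,402),('white',329,413),('red',336,426),('yel',343,440),('pan',262,440),('beaker',323,285),('dropper',260,340)]:
    print(n,g(u,v))
# colour masks
def mask(f,lo,hi,roi):
    hsv=cv2.cvtColor(f['frame'],cv2.COLOR_BGR2HSV);m=cv2.inRange(hsv,lo,hi)
    k=np.zeros_like(m);x0,y0,x1,y1=[int(a*.7) for a in roi];k[y0:y1,x0:x1]=m[y0:y1,x0:x1];return k
keys=(300,375,370,460)
for n,lo,hi in [('blue',(100,120,80),(125,255,255)),('green',(45,100,60),(85,255,255)),('red',(172,150,90),(180,255,255)),('red0',(0,150,90),(8,255,255)),('yellow',(22,120,120),(35,255,255)),]:
    m=mask(s,lo,hi,keys);n_,l,st,c=cv2.connectedComponentsWithStats(m)
    for i in range(1,n_):
        if st[i,4]>15: print(n,st[i,4],(c[i]/.7).round(1),plane(s,*c[i],.0455).round(4))
c1=cv2.resize(s['frame'][195:345,120:320],(800,600),interpolation=cv2.INTER_CUBIC)
cv2.imwrite('pics/c.png',c1)
```

```text
flaskA [0.627 0.215 0.041]
flaskB [0.701 0.469 0.043]
gst [0.401 0.215 0.046]
pink [0.376 0.293 0.049]
pur [0.353 0.364 0.048]
gcap [ 0.364 -0.528  0.032]
brown [ 0.391 -0.205  0.049]
blue [0.548 0.297 0.047]
green [0.523 0.306 0.048]
white [0.499 0.314 0.046]
red [0.475 0.323 0.044]
yel [0.449 0.335 0.043]
pan [0.545 0.424 0.061]
beaker [0.687 0.121 0.057]
dropper [0.704 0.275 0.033]
blue 49 [314.5 389.5] [0.5486 0.2952 0.0455]
green 49 [321.3 401.9] [0.5232 0.3057 0.0455]
red0 45 [335.4 426.6] [0.4736 0.3251 0.0455]
yellow 62 [342.7 439.7] [0.4483 0.3354 0.0455]
```

View pics/c.png

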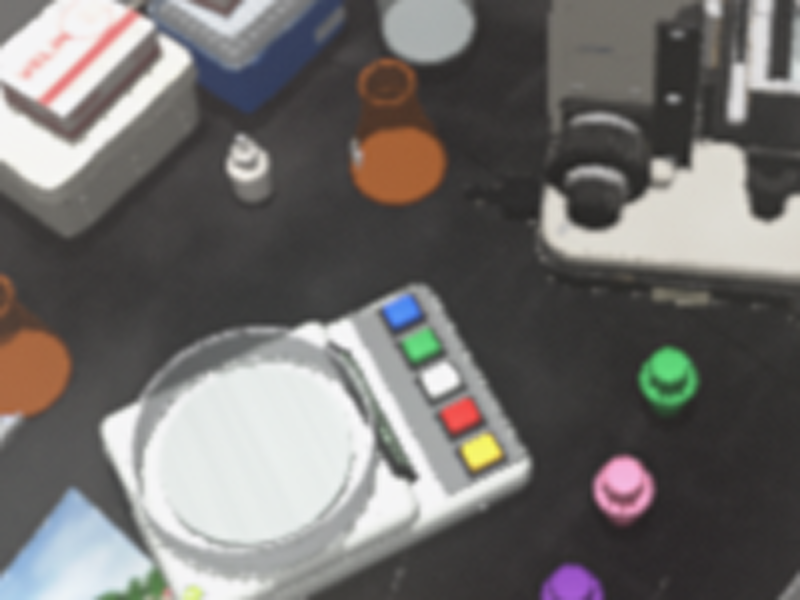

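The crop shows flask A with its open neck at (388,80), the green stopper at (668,380), and the keys in the expected order. Before moving I'll rule out the hidden brown item as a nearer flask and fit the positions more tightly.

```bash
cat >> h.py <<'E'
def comp(f,lo,hi,near=None,minA=15):
    hsv=cv2.cvtColor(f['frame'],cv2.COLOR_BGR2HSV);m=cv2.inRange(hsv,lo,hi)
    n,l,st,c=cv2.connectedComponentsWithStats(m)
    return [(st[i],c[i],l==i) for i in range(1,n) if st[i,4]>=minA]
def circ(x,y):
    A=np.c_[2*x,2*y,np.ones_like(x)];s=np.linalg.lstsq(A,x*x+y*y,rcond=None)[0]
    return s[0],s[1],np.sqrt(s[2]+s[0]**2+s[1]**2)
E
python3 - <<'E'
from h import *
s=load('scene');d=load('side')
print('tool R',R.from_rotvec([-3.0539,-.7293,.0009]).as_matrix().round(3).tolist())
for nm,f in(('scene',s),('side',d)):
    P=pts(f)
    for st,c,m in comp(f,(45,100,50),(85,255,255),minA=40):
        p=P[m];top=p[p[:,2]>.044];print(nm,'green',st.tolist(),p.mean(0).round(3),'top',len(top),top.mean(0).round(4) if len(top) else '')
    for st,c,m in comp(f,(3,100,30),(17,255,255),minA=60):
        p=P[m];print(nm,'amber',st.tolist(),p.mean(0).round(3),p[:,2].max().round(3))
    # pan
    k=(abs(P[...,2]-.063)<.006)&(abs(P[...,0]-.545)<.1)&(abs(P[...,1]-.424)<.1)
    hsv=cv2.cvtColor(f['frame'],cv2.COLOR_BGR2HSV);
    q=P[k];print(nm,'pan',len(q),q.min(0).round(3),q.max(0).round(3),q.mean(0).round(4))
im=np.hstack([cv2.resize(s['frame'][110:220,330:430],(400,440),interpolation=2),cv2.resize(s['frame'][195:250,195:250],(400,440),interpolation=2)])
w=load('wrist')['frame']
cv2.imwrite('pics/d.png',im);
E
```

```text
tool R [[0.892, 0.452, -0.001], [0.452, -0.892, 0.002], [-0.0, -0.002, -1.0]]
scene green [436, 125, 13, 13, 116] [ 0.358 -0.528  0.03 ] top 0 
scene green [221, 278, 9, 8, 49] [0.523 0.306 0.046] top 36 [0.5239 0.305  0.0468]
scene green [280, 282, 15, 16, 177] [0.394 0.225 0.041] top 70 [0.3921 0.2287 0.0638]
scene green [97, 379, 21, 32, 124] [0.537 0.665 0.041] top 1 [0.0786 0.6868 1.1107]
scene amber [350, 73, 109, 45, 642] [ 0.549 -0.594  0.024] 1.111
scene amber [253, 164, 14, 18, 114] [ 0.688 -0.019  0.046] 0.24
scene amber [379, 179, 12, 13, 74] [ 0.381 -0.214  0.045] 0.069
scene amber [207, 209, 25, 38, 627] [0.633 0.208 0.059] 1.111
scene amber [108, 263, 16, 14, 107] [0.722 0.463 0.096] 1.111
scene amber [113, 276, 25, 23, 433] [0.702 0.469 0.039] 1.111
scene pan 1995 [0.473 0.344 0.057] [0.62  0.51  0.069] [0.5429 0.4245 0.0635]
side green [325, 253, 16, 22, 241] [0.398 0.223 0.025] top 36 [0.4    0.2519 0.06  ]
side green [248, 334, 22, 71, 563] [0.549 0.621 0.032] top 2 [0.4799 1.2152 0.5407]
side green [307, 345, 11, 9, 41] [0.456 0.564 0.03 ] top 0 
side green [322, 346, 8, 9, 40] [0.434 0.567 0.029] top 0 
side green [332, 372, 8, 8, 45] [0.42  0.629 0.029] top 0 
side amber [228, 215, 25, 8, 142] [ 0.662 -0.023  0.045] 0.541
side amber [223, 230, 26, 43, 738] [0.641 0.223 0.049] 0.541
side amber [164, 282, 32, 52, 1149] [0.717 0.48  0.053] 0.541
side amber [75, 392, 44, 21, 189] [0.74  0.777 0.112] 0.541
side amber [284, 394, 34, 21, 223] [0.476 0.696 0.034] 0.541
side amber [337, 405, 18, 15, 121] [0.412 0.709 0.029] 0.031
side amber [319, 408, 16, 12, 107] [0.44  0.716 0.034] 0.541
side pan 1582 [0.475 0.355 0.057] [0.61  0.497 0.069] [0.5429 0.4222 0.0623]
```

View pics/d.png

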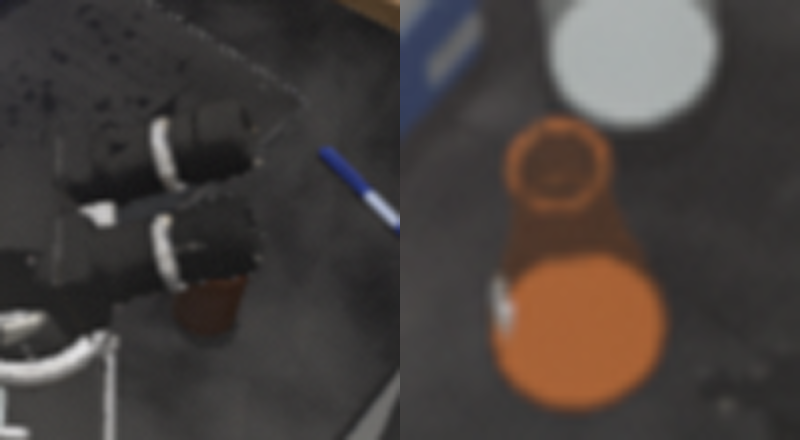

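The hidden item has straight, dark sides, so it is the reagent bottle at about (0.38,-0.21). It isn't a flask.
- **Flask candidates:** A at scene px (313,330), about 0.66 m from the base, and B at (178,402), about 0.84 m. A is nearer, so A is the one, and the right half of the crop shows it.
- **Stopper:** the green stopper with a green knob is at (410,412). Pink and purple have the wrong colours, and the green cap at (630,190) sits on a white block.

I'll move over the microscope now, turning the fingers into line with the balance.

Call:
send_rows([
  {"dx":8,"dy":25,"dz":32,"rz":6.6},
  {"dx":16,"dy":50,"dz":64,"rz":13.2},
  {"dx":24,"dy":75,"dz":96,"rz":19.8},
  {"dx":32,"dy":100,"dz":128,"rz":26.4},
  {"dx":40,"dy":125,"dz":160,"rz":33},
], jaw=0)

```text
$.deltas[0]: bad value
```

Call:
send_rows([
  {"dx":13,"dy":34,"dz":16,"rz":6.6},
  {"dx":26,"dy":68,"dz":32,"rz":13.2},
  {"dx":39,"dy":102,"dz":48,"rz":19.8},
  {"dx":52,"dy":136,"dz":64,"rz":26.4},
  {"dx":65,"dy":170,"dz":80,"rz":33},
])

```text
$.deltas[0]: bad value
```

Call:
send_rows([
  {"dx":12,"dy":39,"rz":6.6},
  {"dx":24,"dy":78,"rz":13.2},
  {"dx":36,"dy":117,"rz":19.8},
  {"dx":48,"dy":156,"rz":26.4},
  {"dx":60,"dy":195,"rz":33},
])

```text
$.deltas[0]: bad value
```

Call:
send_rows([
  {"dx":8,"dy":25,"dz":32,"rx":0,"ry":0,"rz":6.6},
  {"dx":16,"dy":50,"dz":64,"rx":0,"ry":0,"rz":13.2},
  {"dx":24,"dy":75,"dz":96,"rx":0,"ry":0,"rz":19.8},
  {"dx":32,"dy":100,"dz":128,"rx":0,"ry":0,"rz":26.4},
  {"dx":40,"dy":125,"dz":160,"rx":0,"ry":0,"rz":33},
], jaw=0)

```text
clock: 0.57
tcp_pos: [0.345, -0.4757, 0.4035]
orientation: [-2.718, -1.575, 0.0]
contact_force: [0.2, -1.3, 0.1]
grip_width: 0.0254
gripper_force: 0.0
```

Call:
send_rows([
  {"dx":13,"dy":34,"dz":16,"rx":0,"ry":0,"rz":6.6},
  {"dx":26,"dy":68,"dz":32,"rx":0,"ry":0,"rz":13.2},
  {"dx":39,"dy":102,"dz":48,"rx":0,"ry":0,"rz":19.8},
  {"dx":52,"dy":136,"dz":64,"rx":0,"ry":0,"rz":26.4},
  {"dx":65,"dy":170,"dz":80,"rx":0,"ry":0,"rz":33},
])

```text
clock: 0.98
tcp_pos: [0.41, -0.3053, 0.483]
orientation: [-2.159, -2.282, 0.0]
contact_force: [1.0, -0.2, 0.3]
grip_width: -0.0003
gripper_force: 0.0
```

Call:
send_rows([
  {"dx":12,"dy":39,"dz":0,"rx":0,"ry":0,"rz":6.6},
  {"dx":24,"dy":78,"dz":0,"rx":0,"ry":0,"rz":13.2},
  {"dx":36,"dy":117,"dz":0,"rx":0,"ry":0,"rz":19.8},
  {"dx":48,"dy":156,"dz":0,"rx":0,"ry":0,"rz":26.4},
  {"dx":60,"dy":195,"dz":0,"rx":0,"ry":0,"rz":33},
])

```text
clock: 1.4
tcp_pos: [0.4699, -0.1102, 0.4823]
orientation: [1.422, 2.801, -0.001]
contact_force: [0.1, -0.3, 0.3]
grip_width: 0.0001
gripper_force: 0.0
```

Call:
send_rows([
  {"dx":6,"dy":40,"dz":0,"rx":0,"ry":0,"rz":6.6},
  {"dx":12,"dy":80,"dz":0,"rx":0,"ry":0,"rz":13.2},
  {"dx":18,"dy":120,"dz":0,"rx":0,"ry":0,"rz":19.8},
  {"dx":24,"dy":160,"dz":0,"rx":0,"ry":0,"rz":26.4},
  {"dx":30,"dy":200,"dz":0,"rx":0,"ry":0,"rz":32.3},
])

```text
clock: 1.82
tcp_pos: [0.4996, 0.0896, 0.4824]
orientation: [0.587, 3.086, -0.001]
contact_force: [1.0, -0.1, 0.6]
grip_width: 0.0003
gripper_force: 0.0
```

Call:
send_rows([
  {"dx":0,"dy":38,"dz":-10,"rx":0,"ry":0,"rz":0},
  {"dx":0,"dy":76,"dz":-20,"rx":0,"ry":0,"rz":0},
  {"dx":0,"dy":114,"dz":-30,"rx":0,"ry":0,"rz":0},
  {"dx":0,"dy":152,"dz":-50,"rx":0,"ry":0,"rz":0},
  {"dx":0,"dy":180,"dz":-70,"rx":0,"ry":0,"rz":0},
])

```text
clock: 2.23
tcp_pos: [0.4993, 0.2711, 0.4121]
orientation: [0.592, 3.085, 0.003]
contact_force: [1.5, 0.2, 0.2]
grip_width: -0.0002
gripper_force: 0.0
```

Run:
```python
from bench import r
from h import *
f=grab(r,'wrist');print(f['xyz'],f['orientation']);o=r.get_obs();print(o['tcp_pos'],o['joints'].round(2),R.from_rotvec(o['orientation']).as_matrix().round(3).tolist())
for n,lo,hi in [('blue',(100,120,80),(125,255,255)),('green',(45,100,60),(85,255,255)),('red',(172,150,90),(180,255,255)),('red0',(0,150,90),(8,255,255)),('yellow',(22,120,120),(35,255,255))]:
    for st,c,m in comp(f,lo,hi,minA=100): print(n,st.tolist(),plane(f,*c,.0455).round(4))
cv2.imwrite('pics/e.png',cv2.resize(f['frame'],(800,600)))
```

```text
[0.43556405 0.29528344 0.54348223] [2.40889292 1.63180092 0.22652529]
[0.49620274 0.27531489 0.40711819] [ 0.04  0.29 -0.82  1.54  0.21  1.41  0.4 ] [[-0.931, 0.364, -0.006], [0.364, 0.931, 0.002], [0.006, -0.0, -1.0]]
blue [435, 54, 14, 15, 103] [0.4557 0.5255 0.0455]
blue [299, 179, 14, 12, 159] [0.5482 0.2949 0.0455]
green [497, 0, 13, 11, 101] [0.4194 0.619  0.0455]
green [450, 29, 19, 11, 108] [0.4336 0.5589 0.0455]
green [452, 45, 21, 13, 110] [0.4544 0.5568 0.0455]
green [470, 74, 14, 14, 100] [0.4981 0.5656 0.0455]
green [448, 74, 112, 57, 1030] [0.5472 0.595  0.0455]
green [208, 93, 26, 27, 538] [0.3979 0.2238 0.0455]
green [300, 161, 14, 13, 169] [0.5237 0.3051 0.0455]
red0 [393, 41, 27, 54, 608] [0.4451 0.4804 0.0455]
red0 [300, 124, 15, 13, 167] [0.4736 0.3248 0.0455]
yellow [507, 0, 33, 13, 208] [0.4289 0.6406 0.0455]
yellow [532, 8, 18, 20, 124] [0.4532 0.6608 0.0455]
yellow [301, 104, 14, 13, 168] [0.4491 0.3346 0.0455]
```

View pics/e.png

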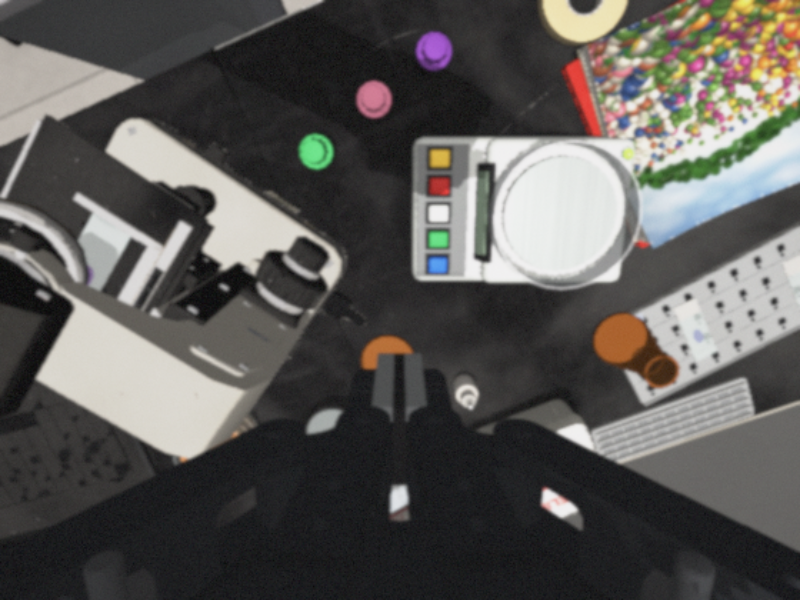

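The wrist picture shows the green stopper at (316,151), the keys from (440,158) to (438,265), the pan at (562,210), and flask A partly behind the fingers at (387,352).

Run:
```python
from bench import r
from h import *
f=load('wrist')
o=r.get_obs();print(o['clock'],o['tcp_pos'],o['qvel'].round(3))
im=f['frame'];P=pts(f)
# pan: bright disc, edge points via contour on plane .063
hsv=cv2.cvtColor(im,cv2.COLOR_BGR2HSV)
for n in('scene','side','wrist'):
    g=load(n);Q=pts(g);h=cv2.cvtColor(g['frame'],cv2.COLOR_BGR2HSV)
    m=(h[...,1]<40)&(h[...,2]>150)&(np.hypot(Q[...,0]-.543,Q[...,1]-.4235)<.05)&(abs(Q[...,2]-.063)<.006)
    print(n,m.sum(),Q[m].mean(0).round(4))
# steel pan edge via hough ellipse in wrist
g=cv2.cvtColor(im,cv2.COLOR_BGR2GRAY);c=proj(f,(.543,.4235,.063));rad=foc(f)*.056/.48
print(c,rad)
cc=cv2.HoughCircles(cv2.GaussianBlur(cv2.resize(g,None,fx=3,fy=3,interpolation=2),(5,5),0),cv2.HOUGH_GRADIENT_ALT,1,10,param1=60,param2=.5,minRadius=110,maxRadius=190)
if cc is not None:
  for x,y,q in cc[0][:8]: print((x/3,y/3,q/3),plane(f,x/3,y/3,.063).round(4),plane(f,x/3,y/3,.085).round(4))
```

```text
2.2833 [0.49620274 0.27531489 0.40711819] [ 0.057 -0.043  0.023  0.032 -0.063  0.087  0.153]
scene 1341 [0.5426 0.4243 0.0638]
side 813 [0.5436 0.4183 0.0618]
wrist 3990 [0.542  0.4239 0.0629]
[391.15491578 150.51228097] 39.62390760120338
(np.float32(396.66666), np.float32(150.66667), np.float32(53.652622)) [0.5461 0.4306 0.063 ] [0.541  0.4244 0.085 ]
(np.float32(392.66666), np.float32(147.33333), np.float32(47.93842)) [0.5395 0.4267 0.063 ] [0.5348 0.4207 0.085 ]
(np.float32(383.0), np.float32(156.66667), np.float32(43.25066)) [0.547  0.4103 0.063 ] [0.5419 0.405  0.085 ]
(np.float32(396.66666), np.float32(150.66667), np.float32(43.656628)) [0.5461 0.4306 0.063 ] [0.541  0.4244 0.085 ]
(np.float32(99.666664), np.float32(171.66667), np.float32(44.28833)) [0.4175 0.0286 0.063 ] [0.4184 0.0408 0.085 ]
(np.float32(374.33334), np.float32(139.33333), np.float32(47.70671)) [0.5194 0.4062 0.063 ] [0.5156 0.4011 0.085 ]
```

Call:
send_rows([
  {"dx":-10,"dy":20,"dz":-30,"rx":0,"ry":0,"rz":0},
  {"dx":-20,"dy":40,"dz":-65,"rx":0,"ry":0,"rz":0},
  {"dx":-26,"dy":56,"dz":-100,"rx":0,"ry":0,"rz":0},
  {"dx":-26,"dy":56,"dz":-140,"rx":0,"ry":0,"rz":0},
  {"dx":-26,"dy":56,"dz":-180,"rx":0,"ry":0,"rz":0},
])

```text
clock: 2.7
tcp_pos: [0.473, 0.3251, 0.231]
orientation: [0.591, 3.085, 0.002]
contact_force: [1.1, -0.5, -0.9]
grip_width: -0.0002
gripper_force: 0.0
```

Call:
send_rows([
  {"dx":0,"dy":0,"dz":-40,"rx":0,"ry":0,"rz":0},
  {"dx":0,"dy":0,"dz":-80,"rx":0,"ry":0,"rz":0},
  {"dx":0,"dy":0,"dz":-120,"rx":0,"ry":0,"rz":0},
  {"dx":0,"dy":0,"dz":-140,"rx":0,"ry":0,"rz":0},
  {"dx":0,"dy":0,"dz":-140,"rx":0,"ry":0,"rz":0},
])

```text
clock: 3.12
tcp_pos: [0.4713, 0.321, 0.0872]
orientation: [-0.594, -3.078, 0.011]
contact_force: [-0.4, -0.5, 0.1]
grip_width: -0.0001
gripper_force: 0.0
```

Run:
```python
from bench import r
o=r.get_obs();print(o['clock'],o['tcp_pos'],o['orientation'],o['qvel'].round(3),o['contact_force'])
```

```text
3.1167 [0.47130964 0.32099448 0.08724773] [-0.59367486 -3.07845456  0.01068108] [ 0.02  -0.069 -0.047 -0.064 -0.047  0.063  0.04 ] [-0.38537288 -0.54267529  0.12702095]
```

Call:
send_rows([
  {"dx":0,"dy":0,"dz":0,"rx":0,"ry":0,"rz":0},
  {"dx":0,"dy":0,"dz":0,"rx":0,"ry":0,"rz":0},
  {"dx":0,"dy":0,"dz":0,"rx":0,"ry":0,"rz":0},
])

```text
clock: 3.37
tcp_pos: [0.4752, 0.3249, 0.0945]
orientation: [0.595, 3.082, 0.004]
contact_force: [0.2, -0.9, -0.4]
grip_width: -0.0002
gripper_force: 0.0
```

Call:
send_rows([
  {"dx":0,"dy":0,"dz":0,"rx":0,"ry":0,"rz":0},
  {"dx":0,"dy":0,"dz":0,"rx":0,"ry":0,"rz":0},
  {"dx":0,"dy":0,"dz":0,"rx":0,"ry":0,"rz":0},
])

```text
clock: 3.62
tcp_pos: [0.4745, 0.324, 0.0933]
orientation: [0.595, 3.083, 0.002]
contact_force: [-0.3, -0.3, 0.2]
grip_width: 0.0003
gripper_force: 0.0
```

Call:
send_rows([
  {"dx":-1,"dy":1,"dz":-12,"rx":0,"ry":0,"rz":0},
  {"dx":-1,"dy":1,"dz":-24,"rx":0,"ry":0,"rz":0},
  {"dx":-1,"dy":1,"dz":-32,"rx":0,"ry":0,"rz":0},
  {"dx":-1,"dy":1,"dz":-35,"rx":0,"ry":0,"rz":0},
  {"dx":-1,"dy":1,"dz":-36,"rx":0,"ry":0,"rz":0},
])

```text
clock: 4.03
tcp_pos: [0.4721, 0.3242, 0.0549]
orientation: [-0.594, -3.083, 0.003]
contact_force: [-0.7, -0.3, 2.8]
grip_width: -0.0
gripper_force: 1.1
```

Call:
send_rows([
  {"dx":0,"dy":0,"dz":-1,"rx":0,"ry":0,"rz":0},
  {"dx":0,"dy":0,"dz":-3,"rx":0,"ry":0,"rz":0},
  {"dx":0,"dy":0,"dz":-5,"rx":0,"ry":0,"rz":0},
  {"dx":0,"dy":0,"dz":-5.5,"rx":0,"ry":0,"rz":0},
  {"dx":0,"dy":0,"dz":-5.5,"rx":0,"ry":0,"rz":0},
])

```text
clock: 4.45
tcp_pos: [0.473, 0.325, 0.0524]
orientation: [0.595, 3.084, -0.001]
contact_force: [-5.7, -4.9, 16.6]
grip_width: 0.0002
gripper_force: 8.0
```

Call:
send_rows([
  {"dx":0,"dy":0,"dz":5,"rx":0,"ry":0,"rz":0},
  {"dx":0,"dy":0,"dz":15,"rx":0,"ry":0,"rz":0},
  {"dx":-9,"dy":3,"dz":22,"rx":0,"ry":0,"rz":0},
  {"dx":-19,"dy":7,"dz":22,"rx":0,"ry":0,"rz":0},
  {"dx":-25,"dy":10,"dz":21,"rx":0,"ry":0,"rz":0},
])

```text
clock: 4.87
tcp_pos: [0.4465, 0.336, 0.0725]
orientation: [0.593, 3.085, 0.002]
contact_force: [-0.7, -0.3, -0.5]
grip_width: -0.0001
gripper_force: 0.0
```

Call:
send_rows([
  {"dx":0,"dy":0,"dz":0,"rx":0,"ry":0,"rz":0},
  {"dx":0,"dy":0,"dz":0,"rx":0,"ry":0,"rz":0},
  {"dx":0,"dy":0,"dz":-4,"rx":0,"ry":0,"rz":0},
  {"dx":0,"dy":0,"dz":-9,"rx":0,"ry":0,"rz":0},
  {"dx":0,"dy":0,"dz":-14,"rx":0,"ry":0,"rz":0},
])

```text
clock: 5.28
tcp_pos: [0.4483, 0.3344, 0.057]
orientation: [-0.596, -3.084, 0.001]
contact_force: [0.4, -0.1, 1.0]
grip_width: -0.0
gripper_force: 0.0
```

Call:
send_rows([
  {"dx":0,"dy":0,"dz":-2,"rx":0,"ry":0,"rz":0},
  {"dx":0,"dy":0,"dz":-4,"rx":0,"ry":0,"rz":0},
  {"dx":0,"dy":0,"dz":-6,"rx":0,"ry":0,"rz":0},
  {"dx":0,"dy":0,"dz":-6.7,"rx":0,"ry":0,"rz":0},
  {"dx":0,"dy":0,"dz":-6.7,"rx":0,"ry":0,"rz":0},
])

```text
clock: 5.7
tcp_pos: [0.4482, 0.3344, 0.0524]
orientation: [0.596, 3.083, -0.002]
contact_force: [-3.3, -5.1, 17.0]
grip_width: -0.0
gripper_force: 8.3
```

Call:
send_rows([
  {"dx":0,"dy":0,"dz":6,"rx":0,"ry":0,"rz":0},
  {"dx":0,"dy":0,"dz":20,"rx":0,"ry":0,"rz":0},
  {"dx":10,"dy":-4,"dz":35,"rx":0,"ry":0,"rz":0},
  {"dx":35,"dy":-14,"dz":38,"rx":0,"ry":0,"rz":0},
  {"dx":65,"dy":-26,"dz":38,"rx":0,"ry":0,"rz":0},
])

```text
clock: 6.12
tcp_pos: [0.5126, 0.3109, 0.0916]
orientation: [0.588, 3.085, 0.004]
contact_force: [0.5, 0.9, -0.1]
grip_width: 0.0004
gripper_force: 0.0
```

Call:
send_rows([
  {"dx":22,"dy":-9,"dz":0,"rx":0,"ry":0,"rz":0},
  {"dx":32,"dy":-13,"dz":-4,"rx":0,"ry":0,"rz":0},
  {"dx":35,"dy":-13.5,"dz":-12,"rx":0,"ry":0,"rz":0},
  {"dx":35,"dy":-13.5,"dz":-20,"rx":0,"ry":0,"rz":0},
  {"dx":35,"dy":-13.5,"dz":-24,"rx":0,"ry":0,"rz":0},
])

```text
clock: 6.53
tcp_pos: [0.5456, 0.2959, 0.0634]
orientation: [-0.592, -3.082, 0.001]
contact_force: [-1.1, -0.7, -0.6]
grip_width: 0.0001
gripper_force: 0.0
```

Call:
send_rows([
  {"dx":0,"dy":0,"dz":-1,"rx":0,"ry":0,"rz":0},
  {"dx":0,"dy":0,"dz":-3,"rx":0,"ry":0,"rz":0},
  {"dx":0,"dy":0,"dz":-6,"rx":0,"ry":0,"rz":0},
  {"dx":0,"dy":0,"dz":-8,"rx":0,"ry":0,"rz":0},
])

```text
clock: 6.87
tcp_pos: [0.5475, 0.2959, 0.057]
orientation: [-0.593, -3.085, -0.0]
contact_force: [-0.2, 0.3, -0.2]
grip_width: -0.0002
gripper_force: 0.0
```

Call:
send_rows([
  {"dx":0,"dy":0,"dz":-2,"rx":0,"ry":0,"rz":0},
  {"dx":0,"dy":0,"dz":-4,"rx":0,"ry":0,"rz":0},
  {"dx":0,"dy":0,"dz":-6,"rx":0,"ry":0,"rz":0},
  {"dx":0,"dy":0,"dz":-6,"rx":0,"ry":0,"rz":0},
])

```text
clock: 7.2
tcp_pos: [0.5476, 0.2959, 0.0525]
orientation: [0.595, 3.085, -0.001]
contact_force: [-3.9, -2.0, 11.9]
grip_width: -0.0002
gripper_force: 6.0
```

Call:
send_rows([
  {"dx":0,"dy":0,"dz":8,"rx":0,"ry":0,"rz":0},
  {"dx":-5,"dy":-3,"dz":40,"rx":0,"ry":0,"rz":0},
  {"dx":-25,"dy":-12,"dz":75,"rx":0,"ry":0,"rz":0},
  {"dx":-55,"dy":-26,"dz":100,"rx":0,"ry":0,"rz":0},
  {"dx":-90,"dy":-43,"dz":115,"rx":0,"ry":0,"rz":0},
], jaw=45)

```text
clock: 7.62
tcp_pos: [0.4593, 0.2538, 0.1689]
orientation: [0.595, 3.081, 0.007]
contact_force: [-0.0, -0.3, 1.5]
grip_width: 0.0448
gripper_force: 0.0
```

Call:
send_rows([
  {"dx":-30,"dy":-15,"dz":5,"rx":0,"ry":0,"rz":0},
  {"dx":-48,"dy":-24,"dz":5,"rx":0,"ry":0,"rz":0},
  {"dx":-58,"dy":-28,"dz":5,"rx":0,"ry":0,"rz":0},
  {"dx":-60,"dy":-29,"dz":5,"rx":0,"ry":0,"rz":0},
  {"dx":-60,"dy":-29,"dz":5,"rx":0,"ry":0,"rz":0},
])

```text
clock: 8.03
tcp_pos: [0.3986, 0.2234, 0.1713]
orientation: [0.595, 3.084, 0.001]
contact_force: [1.0, -1.1, 0.5]
grip_width: 0.045
gripper_force: 0.0
```

Run:
```python
from bench import r
from h import *
f=grab(r,'wrist');o=r.get_obs();print(o['tcp_pos'],o['joints'].round(2),o['grip_width'])
for st,c,m in comp(f,(45,100,50),(85,255,255),minA=300):
    P=pts(f);z=P[m][:,2];print(st.tolist(),c,plane(f,*c,.048).round(4),P[m].mean(0).round(3),z.max())
d=load('side');s=load('scene');w=load('wrist')
# pixels of flask A mouth
for nm,g in(('side',d),('scene',s)):
    P=pts(g);k=(np.hypot(P[...,0]-.63,P[...,1]-.21)<.15)&(P[...,2]>.1)&(P[...,2]<.5)
    q=P[k];dd=np.hypot(q[:,0]-.63,q[:,1]-.21);i=np.argsort(dd)[::max(1,len(dd)//12)]
    print(nm,np.c_[q[i],dd[i]].round(3).tolist())
cv2.imwrite('pics/f.png',cv2.resize(f['frame'],(800,600)))
```

```text
[0.39923645 0.2238683  0.17131802] [ 0.08  0.32 -0.84  2.09  0.31  0.86  0.25] 0.044589808052812374
[255, 175, 43, 42, 1392] [276.01867816 195.86925287] [0.3923 0.2228 0.048 ] [0.395 0.222 0.037] 0.3026588198820268
[408, 287, 26, 23, 421] [419.31828979 296.37529691] [0.5179 0.302  0.048 ] [0.505 0.298 0.065] 0.3026588198820268
side [[0.549, 0.154, 0.139, 0.099], [0.543, 0.155, 0.222, 0.103], [0.564, 0.128, 0.138, 0.106], [0.535, 0.156, 0.212, 0.109], [0.528, 0.162, 0.121, 0.112], [0.538, 0.14, 0.256, 0.116], [0.526, 0.151, 0.197, 0.12], [0.52, 0.148, 0.235, 0.126], [0.586, 0.086, 0.102, 0.132], [0.766, 0.224, 0.136, 0.137], [0.77, 0.195, 0.118, 0.141], [0.485, 0.203, 0.103, 0.145], [0.501, 0.134, 0.213, 0.15]]
scene [[0.632, 0.21, 0.103, 0.002], [0.537, 0.153, 0.206, 0.109], [0.517, 0.19, 0.118, 0.115], [0.516, 0.171, 0.131, 0.12], [0.51, 0.175, 0.136, 0.125], [0.503, 0.183, 0.135, 0.129], [0.514, 0.144, 0.186, 0.134], [0.504, 0.155, 0.132, 0.137], [0.511, 0.138, 0.239, 0.14], [0.508, 0.137, 0.245, 0.142], [0.506, 0.135, 0.206, 0.145], [0.542, 0.092, 0.27, 0.147], [0.505, 0.127, 0.272, 0.15]]
```

View pics/f.png

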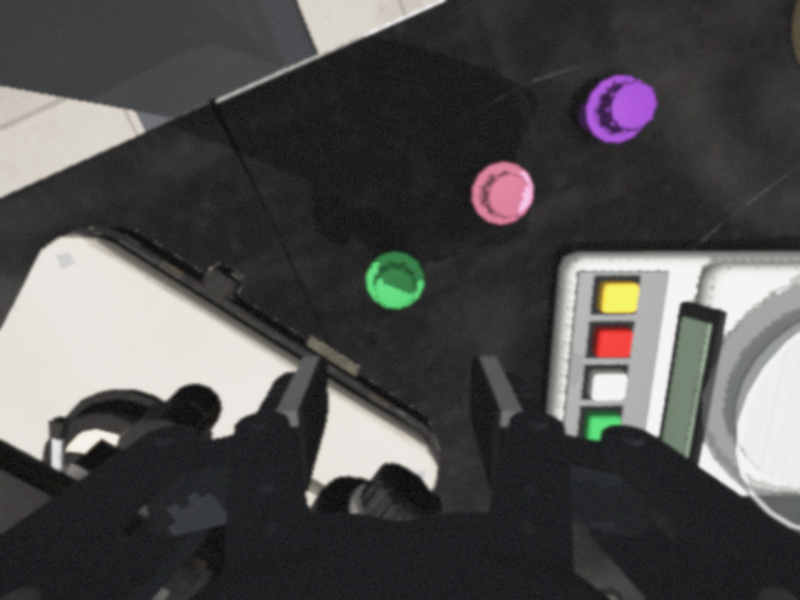

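The picture shows the green stopper at (395,280), clear of pink (502,193), with the fingers straddling beyond it. I'll calculate its centre and use the keys to check for bias.

Run:
```python
from h import *
f=load('wrist')
for st,c,m in comp(f,(45,100,50),(85,255,255),minA=1000):
    cn=max(cv2.findContours(m.astype(np.uint8),0,2)[0],key=cv2.contourArea)
    e=cv2.fitEllipse(cn);print('ell',e)
    for z in(.028,.030,.048):print(z,plane(f,*e[0],z).round(4),plane(f,*cv2.minEnclosingCircle(cn)[0],z).round(4))
    hsv=cv2.cvtColor(f['frame'],cv2.COLOR_BGR2HSV);v=hsv[...,2]
    print(np.percentile(v[m],[5,25,50,75,95]))
    k=m&(v<np.percentile(v[m],40));print('dark',np.argwhere(k).mean(0)[::-1],plane(f,*np.argwhere(k).mean(0)[::-1],.048))
for n,lo,hi in [('red0',(0,150,90),(8,255,255)),('yellow',(22,120,120),(35,255,255))]:
    for st,c,m in comp(f,lo,hi,minA=300): print(n,st.tolist(),plane(f,*c,.0455).round(4))
# flask A from scene/side : amber base+mouth
for nm in('scene','side'):
    g=load(nm)
    for p,lab in(((.633,.21,.098),'m'),((.633,.21,0),'b')): print(nm,lab,proj(g,p))
s=load('scene')
print('mouth',plane(s,216.7,215.6,.098),'base',plane(s,219.5,236.3,.0))
```

```text
ell ((276.005859375, 195.90464782714844), (41.04644775390625, 41.52090835571289), 104.12944793701172)
0.028 [0.3968 0.2208 0.028 ] [0.3969 0.2208 0.028 ]
0.03 [0.3964 0.221  0.03  ] [0.3964 0.221  0.03  ]
0.048 [0.3923 0.2228 0.048 ] [0.3923 0.2228 0.048 ]
[ 85.55 117.   129.   203.25 221.  ]
dark [279.57971014 190.15217391] [0.38910527 0.22703213 0.048     ]
red0 [415, 229, 27, 21, 520] [0.4719 0.3232 0.0455]
yellow [419, 197, 28, 22, 562] [0.4476 0.3333 0.0455]
scene m [216.85342077 221.05831261]
scene b [219.79608511 242.13874629]
side m [238.07594015 233.4019238 ]
side b [239.79613047 268.50846998]
mouth [0.64497058 0.19768784 0.098     ] base [0.64644281 0.1966086  0.        ]
```

Call:
send_rows([
  {"dx":-1,"dy":-1,"dz":-25,"rx":0,"ry":0,"rz":0},
  {"dx":-2,"dy":-1.5,"dz":-55,"rx":0,"ry":0,"rz":0},
  {"dx":-2,"dy":-1.5,"dz":-85,"rx":0,"ry":0,"rz":0},
  {"dx":-2,"dy":-1.5,"dz":-105,"rx":0,"ry":0,"rz":0},
  {"dx":-2,"dy":-1.5,"dz":-116,"rx":0,"ry":0,"rz":0},
])

```text
clock: 8.5
tcp_pos: [0.3959, 0.2221, 0.0523]
orientation: [-0.595, -3.081, 0.002]
contact_force: [-0.9, -0.8, -0.2]
grip_width: 0.0448
gripper_force: 0.0
```

Call:
send_rows([
  {"dx":0,"dy":0,"dz":-6,"rx":0,"ry":0,"rz":0},
  {"dx":0,"dy":0,"dz":-11,"rx":0,"ry":0,"rz":0},
  {"dx":0,"dy":0,"dz":-13,"rx":0,"ry":0,"rz":0},
  {"dx":0,"dy":0,"dz":-13,"rx":0,"ry":0,"rz":0},
  {"dx":0,"dy":0,"dz":-13,"rx":0,"ry":0,"rz":0},
])

```text
clock: 8.92
tcp_pos: [0.3967, 0.2222, 0.0428]
orientation: [0.595, 3.083, 0.002]
contact_force: [0.4, 0.7, 0.3]
grip_width: 0.0453
gripper_force: 0.0
```

Call:
send_rows([
  {"dx":0,"dy":0,"dz":0,"rx":0,"ry":0,"rz":0},
  {"dx":0,"dy":0,"dz":0,"rx":0,"ry":0,"rz":0},
  {"dx":0,"dy":0,"dz":0,"rx":0,"ry":0,"rz":0},
  {"dx":0,"dy":0,"dz":0,"rx":0,"ry":0,"rz":0},
  {"dx":0,"dy":0,"dz":0,"rx":0,"ry":0,"rz":0},
], jaw=10, newtons=30)

```text
clock: 9.33
tcp_pos: [0.3966, 0.222, 0.0428]
orientation: [0.595, 3.083, 0.001]
contact_force: [-0.9, -1.0, 7.5]
grip_width: 0.0219
gripper_force: 29.1
```

Call:
send_rows([
  {"dx":0,"dy":0,"dz":3,"rx":0,"ry":0,"rz":0},
  {"dx":0,"dy":0,"dz":12,"rx":0,"ry":0,"rz":0},
  {"dx":0,"dy":0,"dz":35,"rx":0,"ry":0,"rz":0},
  {"dx":0,"dy":0,"dz":65,"rx":0,"ry":0,"rz":0},
  {"dx":0,"dy":0,"dz":95,"rx":0,"ry":0,"rz":0},
])

```text
clock: 9.75
tcp_pos: [0.3951, 0.2217, 0.1383]
orientation: [-0.594, -3.083, 0.001]
contact_force: [-0.1, -0.1, 0.6]
grip_width: 0.0217
gripper_force: 29.4
```

Call:
send_rows([
  {"dx":7,"dy":7,"dz":35,"rx":0,"ry":0,"rz":0},
  {"dx":20,"dy":20,"dz":65,"rx":0,"ry":0,"rz":0},
  {"dx":35,"dy":35,"dz":85,"rx":0,"ry":0,"rz":0},
  {"dx":48,"dy":48,"dz":95,"rx":0,"ry":0,"rz":0},
  {"dx":53,"dy":53,"dz":97,"rx":0,"ry":0,"rz":0},
])

```text
clock: 10.17
tcp_pos: [0.4512, 0.2772, 0.2374]
orientation: [0.594, 3.081, 0.007]
contact_force: [-0.4, 0.7, 0.4]
grip_width: 0.0214
gripper_force: 29.5
```

Call:
send_rows([
  {"dx":25,"dy":0,"dz":0,"rx":0,"ry":0,"rz":0},
  {"dx":55,"dy":0,"dz":0,"rx":0,"ry":0,"rz":0},
  {"dx":75,"dy":-10,"dz":0,"rx":0,"ry":0,"rz":0},
  {"dx":85,"dy":-15,"dz":0,"rx":0,"ry":0,"rz":0},
  {"dx":88,"dy":-15,"dz":0,"rx":0,"ry":0,"rz":0},
])

```text
clock: 10.58
tcp_pos: [0.5379, 0.2574, 0.2329]
orientation: [-0.6, -3.082, 0.003]
contact_force: [-0.3, -1.0, -0.4]
grip_width: 0.0216
gripper_force: 29.5
```

Run:
```python
from bench import r
from h import *
f=grab(r,'wrist');o=r.get_obs();print(o['tcp_pos'],o['joints'].round(2),o['grip_width'],o['gripper_force'],o['contact_force'])
g=grab(r,'side');grab(r,'scene')
u,v=proj(g,o['tcp_pos']).astype(int);print(u,v)
c=g['frame'][v-60:v+60,u-53:u+53]
cv2.imwrite('pics/g.png',np.hstack([cv2.resize(f['frame'][100:400,150:450],(400,400)),cv2.resize(c,(400,400),interpolation=2)]))
```

```text
[0.53714609 0.25857688 0.2331646 ] [ 0.04  0.47 -0.79  1.72  0.37  1.11  0.32] 0.02170862568416845 29.49602723121643 [-0.21992487  0.28022351 -0.25742792]
274 187
```

View pics/g.png

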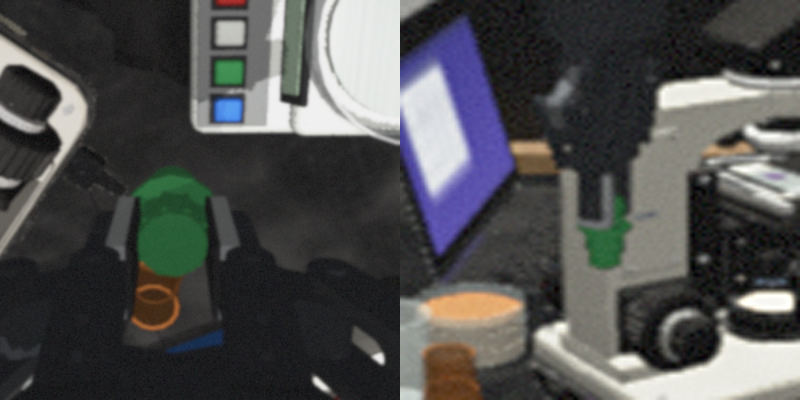

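The stopper is held by its knob. In the wrist half the flask mouth shows at (155,307) in the crop. I'll measure the stopper's offset and tilt in the tool frame, and the flask mouth.

Run:
```python
from bench import r
from h import *
f=load('wrist');o=r.get_obs();T=o['tcp_pos'];RT=R.from_rotvec(o['orientation']).as_matrix()
for uv in((f['cx'],f['cy']),): pass
for nm,off in(('TCP',0),('knobtop',-.0055),('tip',.011)):print(nm,proj(f,T+RT@[0,0,off]))
print('pred foot/collar if centred',proj(f,T+RT@[0,0,.0425]),proj(f,T+RT@[0,0,.0125]))
P=pts(f)
for st,c,m in comp(f,(45,100,30),(85,255,255),minA=600):
    if abs(c[0]-279)>40 or c[1]<200: continue
    Q=(P[m]-T)@RT; ys=np.argwhere(m)
    print(st.tolist(),c,'toolframe',Q.mean(0).round(4))
    for a,b in((-.012,-.003),(0,.010),(.011,.018),(.018,.03),(.03,.045)):
        k=(Q[:,2]>a)&(Q[:,2]<=b)
        if k.sum()>5:print(a,k.sum(),Q[k].min(0).round(4),Q[k].max(0).round(4),Q[k].mean(0).round(4))
    for y in range(st[1],st[1]+st[3],6):
        x=np.where(m[y])[0];print(y,x.min(),x.max(),(x.min()+x.max())/2)
im=f['frame'];cv2.imwrite('pics/h.png',cv2.resize(im[200:350,205:355],(600,600),interpolation=2))
```

```text
TCP [284.83949545 271.43547054]
knobtop [285.055422   277.56746021]
tip [284.45230671 260.439892  ]
pred foot/collar if centred [283.59020773 235.95757605] [284.40360659 259.05688168]
[249, 225, 60, 83, 3747] [279.01521217 266.33600214] toolframe [ 0.0014 -0.0025  0.0029]
-0.012 1801 [-0.0146 -0.0132 -0.0111] [ 0.0072  0.0086 -0.003 ] [-0.0033 -0.0024 -0.0039]
0 469 [-0.0124 -0.0142  0.    ] [0.0085 0.0094 0.01  ] [ 0.0055 -0.0025  0.0049]
0.011 865 [-0.0006 -0.0163  0.011 ] [0.0134 0.0108 0.0179] [ 0.0081 -0.0024  0.0142]
0.03 107 [ 0.003  -0.0105  0.0317] [0.0079 0.0049 0.0431] [ 0.0064 -0.0029  0.0372]
225 275 281 278.0
231 265 293 279.0
237 257 300 278.5
243 250 307 278.5
249 254 303 278.5
255 255 303 279.0
261 255 304 279.5
267 254 305 279.5
273 253 305 279.0
279 252 305 278.5
285 253 306 279.5
291 253 304 278.5
297 259 301 280.0
303 266 293 279.5
```

View pics/h.png

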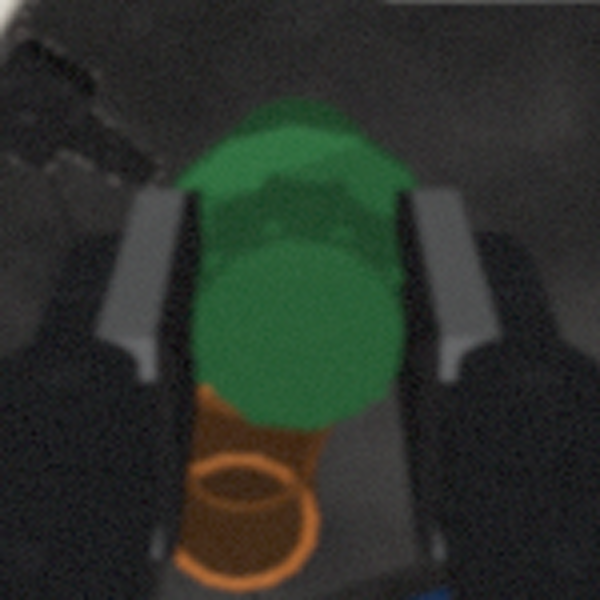

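Run:
```python
from bench import r
from h import *
f=load('wrist');o=r.get_obs();T=o['tcp_pos'];RT=R.from_rotvec(o['orientation']).as_matrix()
m=plane(f,266.3,330,.098);s=T+RT@[-.0037,-.0025,0]
print('mouth',m.round(4),'stopper',s.round(4),'move',(m-s).round(4)[:2])
# scene & side mouth: triangulate
def oring(f,u,v,w=16):
    hsv=cv2.cvtColor(f['frame'],cv2.COLOR_BGR2HSV)
    return cv2.inRange(hsv,(3,90,60),(20,255,255))
for n in('scene','side'):
    g=load(n);k=oring(g,0,0);u,v=proj(g,m);print(n,u,v)
    nn,l,st,c=cv2.connectedComponentsWithStats(k)
    for i in range(1,nn):
        if st[i,4]>50 and abs(c[i][0]-u)<30 and abs(c[i][1]-v)<45:
            top=np.argwhere(l==i);y0=top[:,0].min();print(st[i].tolist())
            for y in range(y0,y0+16,2):
                x=top[top[:,0]==y][:,1];print(y,x.min(),x.max(),end=' | ')
            print()
```

```text
mouth [0.6461 0.2002 0.098 ] stopper [0.5379 0.2565 0.2338] move [ 0.1082 -0.0564]
scene 215.71147574466102 215.97278065007455
[207, 223, 25, 24, 379]
223 211 217 | 225 210 218 | 227 209 220 | 229 210 223 | 231 210 225 | 233 211 226 | 235 210 227 | 237 207 231 | 
side 233.37164524411335 231.7756253902099
[228, 215, 25, 8, 155]
215 234 246 | 217 228 251 | 219 229 251 | 221 230 247 | Traceback (most recent call last):
  File "<stdin>", line 17, in <module>
    return umr_minimum(a, axis, None, out, keepdims, initial, where)
ValueError: zero-size array to reduction operation minimum which has no identity
```

Call:
send_rows([
  {"dx":20,"dy":-10,"dz":0,"rx":0,"ry":0,"rz":0},
  {"dx":50,"dy":-26,"dz":0,"rx":0,"ry":0,"rz":0},
  {"dx":80,"dy":-42,"dz":-5,"rx":0,"ry":0,"rz":0},
  {"dx":98,"dy":-51,"dz":-15,"rx":0,"ry":0,"rz":0},
  {"dx":108,"dy":-56,"dz":-25,"rx":0,"ry":0,"rz":0},
])

```text
clock: 11.15
tcp_pos: [0.6464, 0.2025, 0.2089]
orientation: [0.598, 3.083, -0.0]
contact_force: [-0.3, -0.5, -0.1]
grip_width: 0.0217
gripper_force: 29.5
```

Call:
send_rows([
  {"dx":0,"dy":0,"dz":-10,"rx":0,"ry":0,"rz":0},
  {"dx":0,"dy":0,"dz":-20,"rx":0,"ry":0,"rz":0},
  {"dx":0,"dy":0,"dz":-27,"rx":0,"ry":0,"rz":0},
  {"dx":0,"dy":0,"dz":-30,"rx":0,"ry":0,"rz":0},
  {"dx":0,"dy":0,"dz":-30,"rx":0,"ry":0,"rz":0},
])

```text
clock: 11.57
tcp_pos: [0.6433, 0.2049, 0.1784]
orientation: [-0.591, -3.084, 0.001]
contact_force: [0.2, 0.1, 0.0]
grip_width: 0.022
gripper_force: 29.5
```

Run:
```python
from bench import r
from h import *
f=grab(r,'wrist');o=r.get_obs();T=o['tcp_pos'];RT=R.from_rotvec(o['orientation']).as_matrix()
print(T,o['orientation'],o['grip_width'])
s=grab(r,'scene');d=grab(r,'side')
t=[]
for g in(s,d):
    u,v=proj(g,[.646,.199,.11]).astype(int);t.append(cv2.resize(g['frame'][v-45:v+45,u-30:u+30],(266,400),interpolation=2));print(u-30,v-45)
t.append(cv2.resize(f['frame'][200:350,230:330],(266,400),interpolation=2))
cv2.imwrite('pics/i.png',np.hstack(t))
```

```text
[0.64400367 0.2048345  0.17912787] [-5.92234927e-01 -3.08471353e+00 -5.97611160e-05] 0.021950175808912203
185 167
203 182
```

View pics/i.png

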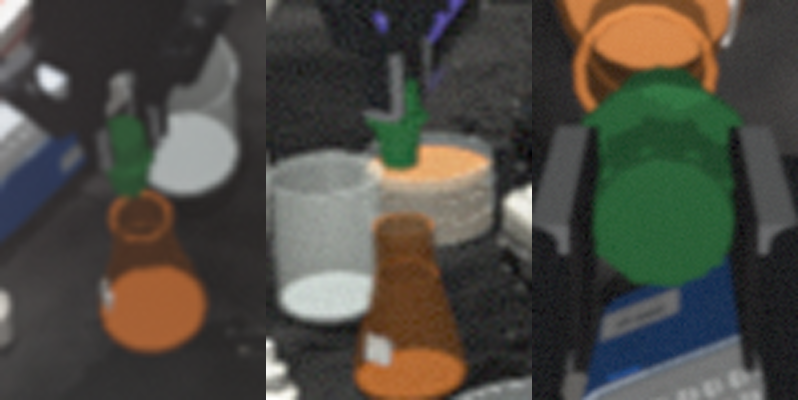

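The scene crop shows the stopper's foot at (130,188) against the mouth at (141,215). The side crop has the foot at (402,163) and the mouth at (404,222). The wrist crop has the mouth ring at (647,62).

Run:
```python
from bench import r
from h import *
f=load('wrist');s=load('scene');d=load('side');o=r.get_obs();T=o['tcp_pos'];RT=R.from_rotvec(o['orientation']).as_matrix()
zf=T[2]-.0425
for n,g,a,b in(('scene',s,(214.3,208.6),(216.8,215.5)),('side',d,(233.7,218.0),(234.1,232.1))):
    A=plane(g,*a,zf);B=plane(g,*b,.098);print(n,'foot',A.round(4),'mouth',B.round(4),(B-A)[:2].round(4))
print('T',T[:2])
B=plane(f,273.2,223.3,.098);A=T+RT@[-.0037,-.0025,0];print('wrist',A.round(4),B.round(4),(B-A)[:2].round(4))
def tri(a,b):
    M=[];y=[]
    for g,(u,v) in((s,a),(d,b)):
        w=ray(g,u,v);w/=np.linalg.norm(w);Q=np.eye(3)-np.outer(w,w);M.append(Q);y.append(Q@g['xyz'])
    return np.linalg.lstsq(np.vstack(M),np.hstack(y),rcond=None)[0]
print('tri foot',tri((214.3,208.6),(233.7,218.0)).round(4),'mouth',tri((216.8,215.5),(234.1,232.1)).round(4))
```

```text
scene foot [0.6422 0.2047 0.1374] mouth [0.645  0.1973 0.098 ] [ 0.0028 -0.0074]
side foot [0.6426 0.2059 0.1374] mouth [0.644  0.2021 0.098 ] [ 0.0014 -0.0037]
T [0.6448555  0.20455533]
wrist [0.6474 0.2009 0.1799] [0.6436 0.1999 0.098 ] [-0.0037 -0.001 ]
tri foot [0.6427 0.2043 0.1367] mouth [0.6455 0.1965 0.0959]
```

Call:
send_rows([
  {"dx":0.5,"dy":-1.5,"dz":-8,"rx":0,"ry":0,"rz":0},
  {"dx":1,"dy":-3,"dz":-18,"rx":0,"ry":0,"rz":0},
  {"dx":1,"dy":-4,"dz":-27,"rx":0,"ry":0,"rz":0},
  {"dx":1,"dy":-4,"dz":-30,"rx":0,"ry":0,"rz":0},
  {"dx":1,"dy":-4,"dz":-30,"rx":0,"ry":0,"rz":0},
])

```text
clock: 12.13
tcp_pos: [0.6452, 0.199, 0.1472]
orientation: [-0.595, -3.082, 0.002]
contact_force: [-0.8, 0.0, -0.1]
grip_width: 0.0216
gripper_force: 29.5
```

Run:
```python
from bench import r
from h import *
f=grab(r,'wrist');s=grab(r,'scene');d=grab(r,'side');o=r.get_obs();T=o['tcp_pos'];RT=R.from_rotvec(o['orientation']).as_matrix()
print(T,o['contact_force'].round(1))
for n,g in(('scene',s),('side',d)):
    hsv=cv2.cvtColor(g['frame'],cv2.COLOR_BGR2HSV);u0,v0=proj(g,[.645,.2,.11]).astype(int)
    G=cv2.inRange(hsv,(50,90,30),(90,255,255));A=cv2.inRange(hsv,(3,90,40),(20,255,255))
    for v in range(v0-24,v0+26,1):
        a=np.where(G[v,u0-25:u0+25])[0]+u0-25;b=np.where(A[v,u0-25:u0+25])[0]+u0-25
        print(n,v,(a.min(),a.max(),len(a)) if len(a) else '-',(b.min(),b.max(),len(b)) if len(b) else '-')
```

```text
[0.64614282 0.200081   0.14926082] [-0.6 -0.6  0.1]
scene 189 - -
scene 190 - -
scene 191 - -
scene 192 - -
scene 193 - -
scene 194 - -
scene 195 - -
scene 196 - -
scene 197 - -
scene 198 - -
scene 199 - -
scene 200 (np.int64(212), np.int64(217), 6) -
scene 201 (np.int64(212), np.int64(218), 7) -
scene 202 (np.int64(212), np.int64(218), 7) -
scene 203 (np.int64(213), np.int64(218), 6) -
scene 204 (np.int64(213), np.int64(218), 6) -
scene 205 (np.int64(213), np.int64(219), 7) -
scene 206 (np.int64(213), np.int64(219), 7) -
scene 207 (np.int64(214), np.int64(220), 7) -
scene 208 (np.int64(214), np.int64(220), 7) -
scene 209 (np.int64(214), np.int64(220), 7) -
scene 210 (np.int64(213), np.int64(219), 7) -
scene 211 (np.int64(213), np.int64(219), 7) (np.int64(221), np.int64(221), 1)
scene 212 (np.int64(213), np.int64(219), 7) (np.int64(221), np.int64(223), 3)
scene 213 (np.int64(214), np.int64(219), 6) (np.int64(210), np.int64(223), 5)
scene 214 (np.int64(213), np.int64(218), 6) (np.int64(209), np.int64(224), 7)
scene 215 (np.int64(214), np.int64(217), 4) (np.int64(209), np.int64(224), 8
[... 2755 characters left out ...]
(240), 13)
side 238 - (np.int64(228), np.int64(240), 13)
side 239 - (np.int64(228), np.int64(240), 13)
side 240 - (np.int64(228), np.int64(240), 13)
side 241 - (np.int64(228), np.int64(241), 14)
side 242 - (np.int64(228), np.int64(241), 14)
side 243 - (np.int64(228), np.int64(242), 15)
side 244 - (np.int64(228), np.int64(241), 14)
side 245 - (np.int64(228), np.int64(242), 15)
side 246 - (np.int64(228), np.int64(242), 15)
side 247 - (np.int64(228), np.int64(242), 15)
side 248 - (np.int64(227), np.int64(243), 17)
side 249 - (np.int64(227), np.int64(243), 17)
side 250 - (np.int64(227), np.int64(243), 17)
side 251 - (np.int64(227), np.int64(244), 18)
side 252 - (np.int64(226), np.int64(244), 19)
```

Side and scene row edges agree: the foot is centred within about 1.5 mm (side 233 vs 233.5 px, scene 216 vs 216.5 px). I'll insert it.

Call:
send_rows([
  {"dx":-0.5,"dy":-0.5,"dz":-4,"rx":0,"ry":0,"rz":0},
  {"dx":-1,"dy":-1,"dz":-9,"rx":0,"ry":0,"rz":0},
  {"dx":-1,"dy":-1,"dz":-14,"rx":0,"ry":0,"rz":0},
  {"dx":-1,"dy":-1,"dz":-18,"rx":0,"ry":0,"rz":0},
  {"dx":-1,"dy":-1,"dz":-20,"rx":0,"ry":0,"rz":0},
])

```text
clock: 12.7
tcp_pos: [0.6446, 0.1985, 0.1281]
orientation: [-0.595, -3.084, 0.001]
contact_force: [-0.0, 0.8, 0.1]
grip_width: 0.0218
gripper_force: 29.5
```

Call:
send_rows([
  {"dx":0,"dy":0,"dz":-3,"rx":0,"ry":0,"rz":0},
  {"dx":0,"dy":0,"dz":-6,"rx":0,"ry":0,"rz":0},
  {"dx":0,"dy":0,"dz":-9,"rx":0,"ry":0,"rz":0},
  {"dx":0,"dy":0,"dz":-10,"rx":0,"ry":0,"rz":0},
  {"dx":0,"dy":0,"dz":-10,"rx":0,"ry":0,"rz":0},
])

```text
clock: 13.12
tcp_pos: [0.6449, 0.1987, 0.1187]
orientation: [-0.595, -3.084, 0.0]
contact_force: [-0.2, -0.6, -0.7]
grip_width: 0.0216
gripper_force: 29.5
```

Inside with no force so far. I'll press it home gently.

Call:
send_rows([
  {"dx":0,"dy":0,"dz":-1,"rx":0,"ry":0,"rz":0},
  {"dx":0,"dy":0,"dz":-2,"rx":0,"ry":0,"rz":0},
  {"dx":0,"dy":0,"dz":-3,"rx":0,"ry":0,"rz":0},
  {"dx":0,"dy":0,"dz":-3.5,"rx":0,"ry":0,"rz":0},
  {"dx":0,"dy":0,"dz":-3.5,"rx":0,"ry":0,"rz":0},
])

```text
clock: 13.53
tcp_pos: [0.645, 0.1988, 0.1155]
orientation: [-0.595, -3.085, 0.0]
contact_force: [-0.2, -1.0, 0.6]
grip_width: 0.0216
gripper_force: 29.5
```

Call:
send_rows([
  {"dx":0,"dy":0,"dz":-1,"rx":0,"ry":0,"rz":0},
  {"dx":0,"dy":0,"dz":-1.5,"rx":0,"ry":0,"rz":0},
  {"dx":0,"dy":0,"dz":-1.5,"rx":0,"ry":0,"rz":0},
])

```text
clock: 13.78
tcp_pos: [0.6453, 0.199, 0.115]
orientation: [0.595, 3.084, 0.0]
contact_force: [-1.8, -0.6, 5.5]
grip_width: 0.0217
gripper_force: 29.9
```

Call:
send_rows([
  {"dx":0,"dy":0,"dz":1,"rx":0,"ry":0,"rz":0},
  {"dx":0,"dy":0,"dz":1,"rx":0,"ry":0,"rz":0},
  {"dx":0,"dy":0,"dz":1,"rx":0,"ry":0,"rz":0},
  {"dx":0,"dy":0,"dz":1,"rx":0,"ry":0,"rz":0},
], jaw=62)

```text
clock: 14.12
tcp_pos: [0.645, 0.1988, 0.115]
orientation: [-0.595, -3.085, 0.0]
contact_force: [-0.6, -0.2, 0.6]
grip_width: 0.0621
gripper_force: 0.0
```

Call:
send_rows([
  {"dx":0,"dy":0,"dz":-7,"rx":0,"ry":0,"rz":0},
  {"dx":0,"dy":0,"dz":-15,"rx":0,"ry":0,"rz":0},
  {"dx":0,"dy":0,"dz":-24,"rx":0,"ry":0,"rz":0},
  {"dx":0,"dy":0,"dz":-31,"rx":0,"ry":0,"rz":0},
  {"dx":0,"dy":0,"dz":-35,"rx":0,"ry":0,"rz":0},
])

```text
clock: 14.53
tcp_pos: [0.6442, 0.1984, 0.0781]
orientation: [-0.595, -3.083, 0.002]
contact_force: [0.5, 0.1, 0.0]
grip_width: 0.0622
gripper_force: 0.0
```

Call:
send_rows([
  {"dx":0,"dy":0,"dz":0,"rx":0,"ry":0,"rz":0},
  {"dx":0,"dy":0,"dz":0,"rx":0,"ry":0,"rz":0},
  {"dx":0,"dy":0,"dz":0,"rx":0,"ry":0,"rz":0},
  {"dx":0,"dy":0,"dz":0,"rx":0,"ry":0,"rz":0},
  {"dx":0,"dy":0,"dz":0,"rx":0,"ry":0,"rz":0},
], jaw=25, newtons=25)

```text
clock: 14.95
tcp_pos: [0.645, 0.1988, 0.0803]
orientation: [0.595, 3.085, 0.0]
contact_force: [0.1, -0.1, -1.2]
grip_width: 0.0349
gripper_force: 25.1
```

Call:
send_rows([
  {"dx":0,"dy":0,"dz":2,"rx":0,"ry":0,"rz":0},
  {"dx":0,"dy":0,"dz":8,"rx":0,"ry":0,"rz":0},
  {"dx":0,"dy":0,"dz":18,"rx":0,"ry":0,"rz":0},
  {"dx":0,"dy":0,"dz":33,"rx":0,"ry":0,"rz":0},
  {"dx":0,"dy":0,"dz":50,"rx":0,"ry":0,"rz":0},
], newtons=40)

```text
clock: 15.37
tcp_pos: [0.6448, 0.1988, 0.1315]
orientation: [-0.595, -3.084, 0.0]
contact_force: [-0.2, -1.0, -1.8]
grip_width: 0.0349
gripper_force: 41.2
```

Call:
send_rows([
  {"dx":0,"dy":0,"dz":18,"rx":0,"ry":0,"rz":0},
  {"dx":0,"dy":0,"dz":38,"rx":0,"ry":0,"rz":0},
  {"dx":0,"dy":0,"dz":58,"rx":0,"ry":0,"rz":0},
  {"dx":0,"dy":0,"dz":73,"rx":0,"ry":0,"rz":0},
  {"dx":0,"dy":0,"dz":80,"rx":0,"ry":0,"rz":0},
])

```text
clock: 15.78
tcp_pos: [0.6461, 0.1997, 0.2141]
orientation: [0.594, 3.081, 0.004]
contact_force: [0.0, 0.3, -1.6]
grip_width: 0.0346
gripper_force: 41.3
```

Call:
send_rows([
  {"dx":-7,"dy":14,"dz":2,"rx":0,"ry":0,"rz":0},
  {"dx":-19,"dy":40,"dz":2,"rx":0,"ry":0,"rz":0},
  {"dx":-32,"dy":70,"dz":2,"rx":0,"ry":0,"rz":0},
  {"dx":-45,"dy":98,"dz":2,"rx":0,"ry":0,"rz":0},
  {"dx":-58,"dy":126,"dz":2,"rx":0,"ry":0,"rz":0},
])

```text
clock: 16.2
tcp_pos: [0.5851, 0.3266, 0.2113]
orientation: [-0.594, -3.083, 0.001]
contact_force: [0.7, 0.0, -1.5]
grip_width: 0.0348
gripper_force: 41.2
```

Call:
send_rows([
  {"dx":-13,"dy":28,"dz":0,"rx":0,"ry":0,"rz":0},
  {"dx":-26,"dy":56,"dz":0,"rx":0,"ry":0,"rz":0},
  {"dx":-36,"dy":80,"dz":0,"rx":0,"ry":0,"rz":0},
  {"dx":-43,"dy":95,"dz":0,"rx":0,"ry":0,"rz":0},
  {"dx":-45,"dy":99,"dz":0,"rx":0,"ry":0,"rz":0},
])

```text
clock: 16.62
tcp_pos: [0.5376, 0.4284, 0.2116]
orientation: [-0.584, -3.084, -0.002]
contact_force: [-1.2, 0.4, -1.4]
grip_width: 0.0347
gripper_force: 41.2
```

Call:
send_rows([
  {"dx":0,"dy":0,"dz":0,"rx":0,"ry":0,"rz":0},
  {"dx":0,"dy":0,"dz":0,"rx":0,"ry":0,"rz":0},
  {"dx":0,"dy":0,"dz":0,"rx":0,"ry":0,"rz":0},
])

```text
clock: 16.87
tcp_pos: [0.5433, 0.4218, 0.2116]
orientation: [0.599, 3.083, -0.003]
contact_force: [0.4, -0.8, -2.2]
grip_width: 0.0344
gripper_force: 41.2
```

Run:
```python
from bench import r
from h import *
f=grab(r,'wrist');s=grab(r,'scene');d=grab(r,'side');o=r.get_obs();T=o['tcp_pos'];RT=R.from_rotvec(o['orientation']).as_matrix()
print(T,o['grip_width'],o['gripper_force'],o['contact_force'].round(2))
c=[]
for g in(s,d):
    u,v=proj(g,[T[0],T[1],.12]).astype(int);print(u-50,v-75);c.append(cv2.resize(g['frame'][v-75:v+75,u-50:u+50],(400,600),interpolation=2))
cv2.imwrite('pics/j.png',np.hstack(c))
for st,cc,m in comp(f,(45,100,30),(85,255,255),minA=400)+comp(f,(3,90,40),(20,255,255),minA=400):
    print(st.tolist(),cc.round(1),((pts(f)[m]-T)@RT).mean(0).round(4))
```

```text
[0.54313359 0.42221394 0.21194643] 0.03470223493846289 41.230349242687225 [ 0.07 -0.04 -1.55]
130 221
218 191
[377, 16, 39, 28, 412] [398.7  28.5] [0.1345 0.0982 0.1801]
[368, 65, 192, 94, 3250] [469.6 120.6] [0.06   0.167  0.1793]
[144, 208, 24, 19, 424] [155.9 217. ] [-0.0249 -0.114   0.1663]
[232, 263, 93, 103, 7126] [278.1 313.2] [ 0.0041 -0.0015 -0.0321]
[508, 0, 52, 34, 767] [534.5  15.9] [0.1437 0.2088 0.1797]
[230, 175, 100, 135, 8058] [279.5 226.1] [ 0.0162 -0.001   0.0256]
[368, 285, 35, 23, 401] [385.2 296.1] [-0.0946  0.0966  0.1475]
```

View pics/j.png

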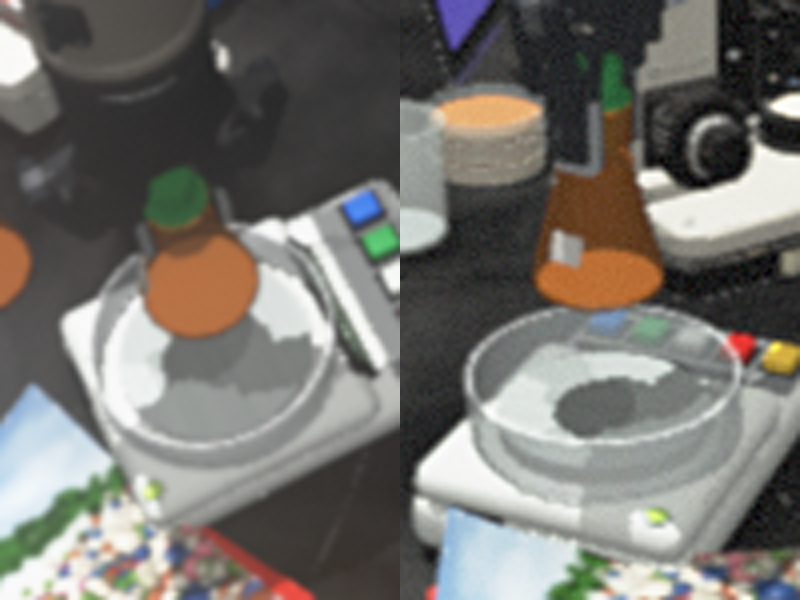

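The stopper's collar sits flush on the rim and the flask hangs upright over the pan. The base is at scene crop (201,285) and side crop (600,280). I'll check centring, then lower.

Run:
```python
from h import *
s=load('scene');d=load('side')
print(plane(s,180.3,292.2,.133),plane(d,268,261,.133))
# ring top ellipse centres from crops
print('ring',plane(s,130+215/4,221+333/4,.085),plane(d,218+205/4,191+375/4,.085))
```

```text
[0.54457232 0.41924015 0.133     ] [0.54309712 0.4246395  0.133     ]
ring [0.53953577 0.42266879 0.085     ] [0.54083115 0.4351136  0.085     ]
```

Call:
send_rows([
  {"dx":-1,"dy":1,"dz":-10,"rx":0,"ry":0,"rz":0},
  {"dx":-2,"dy":2,"dz":-25,"rx":0,"ry":0,"rz":0},
  {"dx":-2,"dy":2,"dz":-40,"rx":0,"ry":0,"rz":0},
  {"dx":-2,"dy":2,"dz":-52,"rx":0,"ry":0,"rz":0},
  {"dx":-2,"dy":2,"dz":-58,"rx":0,"ry":0,"rz":0},
])

```text
clock: 17.43
tcp_pos: [0.539, 0.4245, 0.1505]
orientation: [-0.594, -3.082, 0.006]
contact_force: [-0.1, -0.3, -2.3]
grip_width: 0.0344
gripper_force: 41.2
```

Call:
send_rows([
  {"dx":0,"dy":0,"dz":-2,"rx":0,"ry":0,"rz":0},
  {"dx":0,"dy":0,"dz":-4,"rx":0,"ry":0,"rz":0},
  {"dx":0,"dy":0,"dz":-6,"rx":0,"ry":0,"rz":0},
  {"dx":0,"dy":0,"dz":-7,"rx":0,"ry":0,"rz":0},
  {"dx":0,"dy":0,"dz":-8,"rx":0,"ry":0,"rz":0},
])

```text
clock: 17.85
tcp_pos: [0.5402, 0.4262, 0.1466]
orientation: [0.595, 3.084, 0.001]
contact_force: [-0.3, -0.6, -2.3]
grip_width: 0.0348
gripper_force: 41.2
```

Call:
send_rows([
  {"dx":0,"dy":0,"dz":-0.5,"rx":0,"ry":0,"rz":0},
  {"dx":0,"dy":0,"dz":-1,"rx":0,"ry":0,"rz":0},
  {"dx":0,"dy":0,"dz":-1.5,"rx":0,"ry":0,"rz":0},
  {"dx":0,"dy":0,"dz":-2,"rx":0,"ry":0,"rz":0},
  {"dx":0,"dy":0,"dz":-2,"rx":0,"ry":0,"rz":0},
])

```text
clock: 18.27
tcp_pos: [0.54, 0.4258, 0.144]
orientation: [-0.595, -3.085, 0.0]
contact_force: [0.9, 0.3, -1.1]
grip_width: 0.0346
gripper_force: 41.2
```

Call:
send_rows([
  {"dx":0,"dy":0,"dz":-0.5,"rx":0,"ry":0,"rz":0},
  {"dx":0,"dy":0,"dz":-1,"rx":0,"ry":0,"rz":0},
  {"dx":0,"dy":0,"dz":-1.2,"rx":0,"ry":0,"rz":0},
  {"dx":0,"dy":0,"dz":-1.2,"rx":0,"ry":0,"rz":0},
  {"dx":0,"dy":0,"dz":-1.2,"rx":0,"ry":0,"rz":0},
])

```text
clock: 18.68
tcp_pos: [0.5401, 0.4258, 0.143]
orientation: [0.595, 3.085, 0.0]
contact_force: [-0.3, -1.2, -0.9]
grip_width: 0.0347
gripper_force: 41.3
```

Run:
```python
from bench import r
o=r.get_obs();print(o['tcp_pos'],o['contact_force'])
```

```text
[0.54006654 0.425827   0.14300272] [-0.34311305 -1.18440386 -0.85845678]
```

Call:
send_rows([
  {"dx":0,"dy":0,"dz":-0.4,"rx":0,"ry":0,"rz":0},
  {"dx":0,"dy":0,"dz":-0.8,"rx":0,"ry":0,"rz":0},
  {"dx":0,"dy":0,"dz":-0.8,"rx":0,"ry":0,"rz":0},
  {"dx":0,"dy":0,"dz":-0.8,"rx":0,"ry":0,"rz":0},
])

```text
clock: 19.02
tcp_pos: [0.5401, 0.4259, 0.1423]
orientation: [0.595, 3.084, 0.0]
contact_force: [-0.0, -1.3, 0.2]
grip_width: 0.0347
gripper_force: 41.4
```

Call:
send_rows([
  {"dx":0,"dy":0,"dz":0,"rx":0,"ry":0,"rz":0},
  {"dx":0,"dy":0,"dz":0,"rx":0,"ry":0,"rz":0},
  {"dx":0,"dy":0,"dz":0,"rx":0,"ry":0,"rz":0},
  {"dx":0,"dy":0,"dz":0,"rx":0,"ry":0,"rz":0},
], jaw=58)

```text
clock: 19.35
tcp_pos: [0.54, 0.4259, 0.1421]
orientation: [0.595, 3.085, 0.0]
contact_force: [-0.9, 0.2, 0.1]
grip_width: 0.0579
gripper_force: 0.0
```

Call:
send_rows([
  {"dx":0,"dy":0,"dz":10,"rx":0,"ry":0,"rz":0},
  {"dx":0,"dy":0,"dz":30,"rx":0,"ry":0,"rz":0},
  {"dx":0,"dy":0,"dz":55,"rx":0,"ry":0,"rz":0},
  {"dx":0,"dy":0,"dz":80,"rx":0,"ry":0,"rz":0},
  {"dx":0,"dy":0,"dz":95,"rx":0,"ry":0,"rz":0},
])

```text
clock: 19.77
tcp_pos: [0.5405, 0.4269, 0.2409]
orientation: [0.595, 3.083, 0.005]
contact_force: [0.5, 1.2, 1.0]
grip_width: 0.0585
gripper_force: 0.0
```

Run:
```python
from bench import r
from h import *
o=r.get_obs();print(o['tcp_pos'],o['contact_force'])
for n in('scene','side'):
    g=grab(r,n);P=pts(g)
    for st,c,m in comp(g,(3,90,40),(20,255,255),minA=200)+comp(g,(45,100,30),(85,255,255),minA=40):
        q=np.median(P[m],0)
        if np.hypot(q[0]-.542,q[1]-.424)<.1: print(n,st.tolist(),c.round(1),q.round(3),P[m][:,2].max().round(3))
```

```text
[0.54047422 0.42690318 0.24091267] [0.45754989 1.15181844 0.9983759 ]
scene [171, 292, 26, 29, 561] [183.4 307.2] [0.525 0.436 0.103] 1.111
scene [173, 280, 12, 15, 75] [178.6 286.5] [0.536 0.423 0.181] 0.187
side [259, 250, 20, 18, 270] [268.4 259.7] [0.541 0.44  0.143] 0.16
side [255, 279, 31, 21, 499] [270.4 289.5] [0.536 0.45  0.081] 0.541
side [260, 239, 17, 14, 181] [268.3 246. ] [0.541 0.435 0.169] 0.182
```

Call:
send_rows([
  {"dx":-2,"dy":-15,"dz":0,"rx":0,"ry":0,"rz":0},
  {"dx":-6,"dy":-45,"dz":0,"rx":0,"ry":0,"rz":0},
  {"dx":-11,"dy":-80,"dz":0,"rx":0,"ry":0,"rz":0},
  {"dx":-15,"dy":-108,"dz":-10,"rx":0,"ry":0,"rz":0},
  {"dx":-16.5,"dy":-120,"dz":-30,"rx":0,"ry":0,"rz":0},
])

```text
clock: 20.28
tcp_pos: [0.5246, 0.3018, 0.2076]
orientation: [0.6, 3.081, -0.002]
contact_force: [0.4, -0.2, -1.8]
grip_width: 0.0581
gripper_force: 0.0
```

Call:
send_rows([
  {"dx":0,"dy":-0.5,"dz":-30,"rx":0,"ry":0,"rz":0},
  {"dx":0,"dy":-0.5,"dz":-65,"rx":0,"ry":0,"rz":0},
  {"dx":0,"dy":-0.5,"dz":-95,"rx":0,"ry":0,"rz":0},
  {"dx":0,"dy":-0.5,"dz":-115,"rx":0,"ry":0,"rz":0},
  {"dx":0,"dy":-0.5,"dz":-125,"rx":0,"ry":0,"rz":0},
], jaw=0)

```text
clock: 20.7
tcp_pos: [0.5215, 0.3035, 0.0782]
orientation: [-0.594, -3.08, 0.006]
contact_force: [-0.7, -1.5, 0.5]
grip_width: 0.0002
gripper_force: 0.0
```

Call:
send_rows([
  {"dx":0,"dy":0,"dz":0,"rx":0,"ry":0,"rz":0},
  {"dx":0,"dy":0,"dz":0,"rx":0,"ry":0,"rz":0},
  {"dx":0,"dy":0,"dz":0,"rx":0,"ry":0,"rz":0},
  {"dx":0,"dy":0,"dz":0,"rx":0,"ry":0,"rz":0},
  {"dx":0,"dy":0,"dz":0,"rx":0,"ry":0,"rz":0},
])

```text
clock: 21.12
tcp_pos: [0.5242, 0.3059, 0.0835]
orientation: [0.595, 3.083, 0.002]
contact_force: [-0.7, -0.1, 0.0]
grip_width: -0.0001
gripper_force: 0.0
```

Call:
send_rows([
  {"dx":-0.5,"dy":-0.5,"dz":-8,"rx":0,"ry":0,"rz":0},
  {"dx":-0.5,"dy":-0.5,"dz":-16,"rx":0,"ry":0,"rz":0},
  {"dx":-0.5,"dy":-0.5,"dz":-21,"rx":0,"ry":0,"rz":0},
  {"dx":-0.5,"dy":-0.5,"dz":-23,"rx":0,"ry":0,"rz":0},
  {"dx":-0.5,"dy":-0.5,"dz":-24,"rx":0,"ry":0,"rz":0},
])

```text
clock: 21.53
tcp_pos: [0.5226, 0.3045, 0.0572]
orientation: [-0.595, -3.084, 0.001]
contact_force: [0.0, 0.4, -0.4]
grip_width: -0.0004
gripper_force: 0.0
```

Call:
send_rows([
  {"dx":0,"dy":0,"dz":-2,"rx":0,"ry":0,"rz":0},
  {"dx":0,"dy":0,"dz":-4,"rx":0,"ry":0,"rz":0},
  {"dx":0,"dy":0,"dz":-6,"rx":0,"ry":0,"rz":0},
  {"dx":0,"dy":0,"dz":-7,"rx":0,"ry":0,"rz":0},
  {"dx":0,"dy":0,"dz":-7,"rx":0,"ry":0,"rz":0},
])

```text
clock: 21.95
tcp_pos: [0.523, 0.305, 0.0525]
orientation: [0.595, 3.084, -0.001]
contact_force: [-4.0, -3.7, 14.2]
grip_width: 0.0004
gripper_force: 6.5
```

Pressed right down. I'll lift straight up and clear, check, and hand in.

Call:
send_rows([
  {"dx":0,"dy":0,"dz":5,"rx":0,"ry":0,"rz":0},
  {"dx":0,"dy":0,"dz":20,"rx":0,"ry":0,"rz":0},
  {"dx":0,"dy":0,"dz":50,"rx":0,"ry":0,"rz":0},
  {"dx":0,"dy":0,"dz":80,"rx":0,"ry":0,"rz":0},
  {"dx":0,"dy":0,"dz":100,"rx":0,"ry":0,"rz":0},
])

```text
clock: 22.37
tcp_pos: [0.5237, 0.3059, 0.1546]
orientation: [0.594, 3.083, 0.004]
contact_force: [-0.1, 0.5, 0.0]
grip_width: 0.0004
gripper_force: 0.0
```

Call:
send_rows([
  {"dx":0,"dy":-5,"dz":20,"rx":0,"ry":0,"rz":0},
  {"dx":0,"dy":-15,"dz":40,"rx":0,"ry":0,"rz":0},
  {"dx":0,"dy":-22,"dz":52,"rx":0,"ry":0,"rz":0},
  {"dx":0,"dy":-25,"dz":55,"rx":0,"ry":0,"rz":0},
  {"dx":0,"dy":-25,"dz":55,"rx":0,"ry":0,"rz":0},
])

```text
clock: 22.78
tcp_pos: [0.5237, 0.279, 0.207]
orientation: [0.597, 3.082, 0.001]
contact_force: [0.1, 0.3, 0.0]
grip_width: 0.0003
gripper_force: 0.0
```

Run:
```python
from bench import r
from h import *
o=r.get_obs();print(o['tcp_pos'],o['contact_force'])
for n in('scene','side'):
    g=grab(r,n);P=pts(g)
    for st,c,m in comp(g,(3,90,40),(20,255,255),minA=150)+comp(g,(45,100,30),(85,255,255),minA=40):
        q=np.median(P[m],0)
        if np.hypot(q[0]-.542,q[1]-.424)<.14: print(n,st.tolist(),c.round(1),q.round(3))
print(r.hand_in())
```

```text
[0.52373201 0.27899412 0.20700087] [0.07650817 0.25146924 0.04272252]
scene [171, 295, 26, 26, 521] [183.6 307.7] [0.524 0.436 0.102]
scene [221, 278, 9, 8, 46] [224.9 281.3] [0.524 0.306 0.046]
scene [170, 280, 15, 16, 159] [177.1 287.1] [0.537 0.427 0.18 ]
side [259, 250, 21, 18, 271] [268.4 259.8] [0.541 0.44  0.143]
side [255, 279, 30, 21, 486] [270.3 289.4] [0.536 0.451 0.081]
side [260, 238, 18, 15, 200] [268.3 245.6] [0.541 0.434 0.17 ]
the job is handed in; nothing more can be done
None
```

I handed the job in at about 23 s: I pressed red, yellow and blue in that order with the pan empty, set the stoppered flask upright near the middle of the pan, let go, pressed green, and moved the arm clear; no verdict came back.

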